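# Cancel a worn reference block in the hand-struck punch jig

### The job

The smallest of the three round steel reference blocks is worn out and must be cancelled: lay it flat in the round nest of the punch jig's slide, push the slide fully home, and drive the sprung punch right down onto the block with a sharp blow of the mallet. Then stand the mallet back on its stand as you found it, leaving the block in the jig with the slide home, and leave everything else where it is.

Things in the scene. Friction and masses are not known exactly. Their poses are not given: they have to be found in the camera images.
- jig: Hand-struck punch jig, bolted down: grey base 182 x 88 mm, 12 mm high, with a bridge (32 x 92 mm, z 52 to 79 mm with its boss) on two 14 mm pillars 72 mm apart over it. Origin: on the bench, on the punch axis. z up; the slide runs along its x axis and comes out to -x. The bridge lies along its y axis at x = 0; the base reaches from x -130 to +52 mm.
- slide (a joint): Loading slide of the jig, an aluminium plate 118 x 56 mm, top at z = 20 mm, with a round nest in its top and an upright black knob at its outer end. Value in m: 0 = fully home (nest under the punch), 0.09 = fully out (towards the jig's -x). It stays where it is left (friction 1.5 N).
- nest (a point): Middle of the floor of the slide's nest, a round recess 45 mm across and 3 mm deep (floor at z = 17 mm, rim at z = 20 mm). Moves with the slide; axes as the jig's.
- slide_knob (a point): Grip point of the slide's knob: upright black knob 16 mm across, from z = 20 to 54 mm; this point is on its axis at z = 46 mm, 70 mm from the nest's middle. Moves with the slide.
- punch (a joint): The sprung punch in the bridge, moving straight down. Value in m: 0 = up (rest), 0.020 = end of travel. Its point meets a 12 mm block in the nest at 0.016. The spring lifts it back; holding it right down takes about 7 N.
- punch_head (a point): Middle of the top of the punch's round steel head, 26 mm across, at z = 118 mm when up. Moves with the punch.
- mallet: Soft-faced mallet, 0.3 kg, standing with its head upright: head a cylinder 34 mm across and 64 mm long along the mallet's z, alike at both faces; origin: middle of the lower face. The wooden handle, 18 mm wide (y) and 24 mm high (z), runs level from the head along the mallet's -x at 32 mm above the lower face, to x = -149 mm.
- mallet_head (a point): Centre of the mallet's head, 32 mm above its lower face.
- mallet_grip (a point): Point on the axis of the mallet's handle, 55 mm from the head's axis: where to grip it.
- stand: Dark wooden stand of the mallet, screwed down, 205 x 62 mm, 8 mm thick. Origin: its middle on the bench. The mallet's head stands on the pad at x = +65 mm; the handle, towards -x, lies in a fork at x = -70 mm (prongs 14 mm long in x, 28 mm apart, 50 mm high; handle rests 30 mm above the bench).
- stand_pad (a point): Middle of the stand's round pad (10 mm above the bench), on which the mallet's head stands inside a 4 mm high rim, 44 mm inner diameter. Its x axis is that of a mallet standing there.
- mat: Black rubber mat, fixed, 140 x 200 x 3 mm (x, y, z), on which the three blocks lie. Origin: middle of its underside.
- block_small: The smallest reference block, the one to cancel: plain steel disc 40 mm across, 12 mm thick. Origin: middle of its underside.
- block_medium: Another reference block, not to be moved: plain steel disc 50 mm across, 12 mm thick. Origin: middle of its underside.
- block_large: Another reference block, not to be moved: plain steel disc 52 mm across, 12 mm thick. Origin: middle of its underside.
- loupe: Black loupe, 35 mm across, 34 mm high, on the mat, not to be moved. Origin: middle of its underside.
- specimen_a: Black resin-mounted specimen on the mat, a disc 30 mm across and 18 mm high, not to be moved. Origin: middle of its underside.
- specimen_b: Black resin-mounted specimen on the bench, a disc 30 mm across and 17 mm high, not to be moved. Origin: middle of its underside.
- lens_tube: Black tube with an orange cap, 34 mm across, 56 mm high, standing beside the mallet's stand, not to be moved. Origin: middle of its underside.
There are look-alikes about, which are no part of the job. Leave any brown look-alike of the block_small alone.

How it is judged:
On the way, in this order (a step that is already met when the one before it is completed fails the run):
1. the smallest block lies flat in the slide's nest, let go (horizontal distance between block_small and nest below 0.004 m and z of block_small in the frame of nest below 0.0015 m and angle between block_small's own z axis and vertical below 0.06 rad and contact force between the fingers and block_small below 0.1 N), for 0.2 s.
2. the slide is fully home (within 3 mm) with the block in its nest (value of joint slide below 0.003 m and horizontal distance between block_small and nest below 0.004 m and z of block_small in the frame of nest below 0.0015 m and angle between block_small's own z axis and vertical below 0.06 rad), for 0.2 s.
3. the mallet's head strikes down on the punch at a blow: over it, the punch is driven at more than 0.08 m/s or the mallet falls on it at more than 0.55 m/s; slide home, block in its nest (all of step 2 and ((velocity of joint punch above 0.08 m/s and value of joint punch above 0.001 m and distance between mallet_head and punch_head below 0.045 m) or (linear speed of mallet above 0.55 m/s and distance between mallet_head and punch_head below 0.07 m)) and value of joint punch below 0.015 m and horizontal distance between mallet_head and punch_head below 0.02 m).
4. the punch's point lands on the block with the mallet still over it (all of step 2 and value of joint punch above 0.0152 m and contact force between block_small and anything else above 3 N and horizontal distance between mallet_head and punch_head below 0.02 m).
At the end, for the whole second after the job is handed in: The smallest block lies flat in the nest (within 4 mm) of the slide, which is home (within 3 mm); the punch is up; the mallet stands at rest on its stand as at the start, its head on the pad (within 8 mm) and its handle in the fork (all of step 2 and value of joint punch below 0.003 m and horizontal distance between mallet_head and stand_pad below 0.008 m and z of mallet in the frame of stand_pad below 0.003 m and angle between mallet's own z axis and vertical below 0.08 rad and angle between the x axis of mallet and the x axis of stand, either way round below 0.12 rad and linear speed of mallet below 0.02 m/s); the robot touches nothing.
It fails at once if another block, the loupe, a specimen or the lens tube is pushed more than 15 mm from its place (distance of any of block_medium, block_large, loupe, specimen_a, specimen_b, lens_tube from where it was at the start of the episode above 0.015 m).
It fails at once if the loupe or the lens tube is tipped over (angle between any of loupe, lens_tube's own z axis and vertical above 0.6 rad).
It also fails if it takes over 67 s, if anything falls off the work surface, if the arm or the gripper's body presses on something with over 40 N, if the wrist force passes 120 N, or if a joint passes its speed limit or range.

### The arm

A 6-joint arm with a two-finger parallel gripper is mounted at the origin on a cart in front of the work surface, level with it; the furniture and walls round the work are solid. World frame = base frame: x ahead of the robot, y to its left, z up, the work surface at z = 0. Lengths are in m, angles in rad, forces in N, time in s.
With the tool pointing down it reaches from about 0.3 to 0.775 m from the base axis. Payload 14.6 kg.
Tool frame: the origin (TCP) lies on the mounting face of the last link; the fingertips stand 199 mm ahead of it and the grasp point (between the pads) lies 180 mm ahead of it; z points along the fingers, y is the direction in which the jaws open and shut (so a half turn about z gives the same grasp; the last joint's range is limited). The gripper opens to 94 mm and grips with 3 to 60 N. Pads are 16 mm wide; open, the fingers measure 119 mm over their backs; the gripper's body (75 mm by 177 mm) begins 78 mm behind the grasp point.
Start: joints at [1.072, 0.3, 1.521, -0, 1.321, -0.067], TCP at [0.23, 0.5, 0.405] pointing down, gripper open.
Joint ranges: [-3.03, 3.03], [-0.79, 2.21], [0.23, 2.52], [-1.04, 4.18], [0, 3.07], [-2.55, 2.55]. Speed limits (rad/s): [2.22, 2.22, 2.57, 3.14, 3.14, 3.14].

### API

Orientations are given as [roll, pitch, yaw] about the fixed x, y, z axes, in that order (R = Rz(yaw) Ry(pitch) Rx(roll)).
In Python, from station import sensors, vision, job gives the robot as it stands. The module is installed in compiled form; this text tells all that it offers.
- The arm moves only by the tool arm_command, never from a script. Its argument "plan" is one flat list of numbers, 5 for each row, row after row: the closure, from -1 (fully open) to 1 (shut), so that 0 is half open, then the shift along the world's x, y, z scaled (see below), then the turn about the world's z scaled (see below). A call has 1 to 20 rows; each row is the pose to reach, as a shift and turn from the pose commanded when the call began; what a row does not reach only later rows make up. The controller multiplies each number of a shift by 400 mm and each number of a turn by 120 degrees. A row lasts 1/10 s, in which the tool goes at most 50 mm and 8.59 degrees, less where a joint would pass 70% of its speed; a pose out of reach is approached as far as the arm can. A call with a number of a shift or a turn outside -1 to 1 is refused whole. A call with a gripper value outside its range is refused whole. The fingers move at their own pace and stop on an object; "newtons" is the grip in N (left out, the last holds). Time passes only in rows, so rows that repeat a pose let the fingers close. It gives the time, the measured TCP pose, the force and the opening at its end, in the units of the state.
- sensors.get_obs(): the state, without advancing time (a new reading comes with each control period).
- vision.camera(name): name is "scene" or "top" or "wrist"; returns the picture (384x512x3 uint8, blue, green, red); there is no depth.
- vision.camera_params(name): a dict with "intrinsics" (3x3 intrinsics, pixels), "k1" (the pictures are not rectified: a ray, as slopes to the right and down, at radius r is drawn at 1 + k1 r^2 times it, then the intrinsics apply), "rvec" (rotation vector, rad) and "tvec" (3), from world to camera coordinates, as OpenCV has them. Camera axes: x right, y down, z forward; pixel columns grow to the right and rows downward; lengths in m; the calibration is good to about 2 mm. A picture is of the moment at which its call begins: read the wrist's pose just before it. camera_params takes no time and is no camera call; for the wrist camera it gives the pose at the moment of the call.
- job.hand_in(): hands the job in, once; it reports no verdict.
Trained networks look in the newest picture that a camera, given by its name, has taken for a name from the list of things; names that differ only in an ending like _2 or _b are one class to them, and where a whole thing is asked for, a point or a joint stands for the part that bears it (a point fixed in the world has none). Each returns a list of dicts, best first, with "confidence" (0 to 1); they miss things now and then, are a little off and sometimes report something else, mostly with a low value. They report only what shows in the picture. A call takes as long as a camera call. They do not tell look-alikes from the thing itself.
- vision.search_frame(name, camera): "at" ([row, column] in pixels, amid what is visible of it).
- vision.silhouettes(name, camera): "mask" (384x512 bool, what is visible of it) and "at" ([row, column] in pixels, amid what is visible of it).
- vision.pinpoint(name, camera): "at" ([row, column] in pixels: a listed point, or the origin of a listed thing).
The state is a dict: "time_s": time; "qpos": joint angles; "joint_vel": joint speeds; "tau": joint torques, N m; "ee_pos": TCP position; "eef_rot": TCP orientation; "force": force on the tool from outside, world axes, zero at the start; "moment": the same for the moment, N m; "grip_width": finger opening in m.
Only numpy, scipy, OpenCV 4.12 (cv2) and the standard library are available. Lean on these libraries where they do the work, as an engineer would, in place of code of your own. Each camera call takes 0.05 s, during which the arm holds its last target.

## Working session

There is one attempt and no reset: what is moved stays moved. The work goes in short steps, Python scripts to look and compute and a tool call to move; the robot and the scene stay as the last step left them, time stands still between calls to the robot, and variables do not carry over. Pictures are saved under pics/ and viewed, and the job is handed in when it is done.

Besides the shell and the picture viewer there is one more tool, called after ">>>" by a JSON object that holds its "fn" and its "kwargs", one argument or row to a line. arm_command: Moves the arm, as the interface text tells. Its arguments: {"type":"object","properties":{"plan":{"type":"array"},"newtons":{"type":"number"}},"required":["plan"]}

```bash
ls; mkdir -p pics
python3 - <<'E'
from station import sensors, vision
import cv2
print(sensors.get_obs())
for c in ["scene","top","wrist"]:
    im=vision.camera(c); cv2.imwrite(f"pics/{c}0.png",im); print(c,vision.camera_params(c))
E
```

```text
pics
{'time_s': 0.0, 'qpos': array([ 1.07241731e+00,  3.00481585e-01,  1.52160981e+00, -1.26101510e-05,
        1.32067052e+00, -6.66226223e-02]), 'joint_vel': array([-0.00140767, -0.00108101,  0.00022001,  0.0010521 ,  0.00154598,
       -0.00037252]), 'tau': array([-2.24111813e-03, -5.31809878e+01, -3.52736092e+01,  7.07219378e-02,
        2.44796398e-02, -6.85586610e-05]), 'ee_pos': array([0.2301546 , 0.49948997, 0.40406828]), 'eef_rot': array([-3.14042517e+00, -6.56550456e-05,  2.70983935e+00]), 'force': array([ 0.19750779, -0.05984187, -0.47581339]), 'moment': array([-0.00128805,  0.01874485, -0.00214937]), 'grip_width': 0.09405205019094588}
scene {'intrinsics': array([[450.66860589,   0.        , 248.84063264],
       [  0.        , 450.66860589, 190.89635723],
       [  0.        ,   0.        ,   1.        ]]), 'k1': -0.018065117582698912, 'rvec': array([ 2.25322012, -1.06424821,  0.38268979]), 'tvec': array([-0.35655671,  0.3802331 ,  0.68726319])}
top {'intrinsics': array([[373.25914308,   0.        , 255.42036127],
       [  0.        , 373.25914308, 186.19694631],
       [  0.        ,   0.        ,   1.        ]]), 'k1': -0.06251982518152796, 'rvec': array([ 1.94223204, -2.27114171,  0.25171641]), 'tvec': array([0.06853333, 0.54368519, 0.83101521])}
wrist {'intrinsics': array([[289.54544891,   0.        , 256.19617647],
       [  0.        , 289.54544891, 189.59622222],
       [  0.        ,   0.        ,   1.        ]]), 'k1': -0.045877302399207114, 'rvec': array([-2.46369091, -1.5779848 , -0.19799599]), 'tvec': array([-0.55084464, -0.02524373,  0.38845802])}
```

View pics/scene0.png

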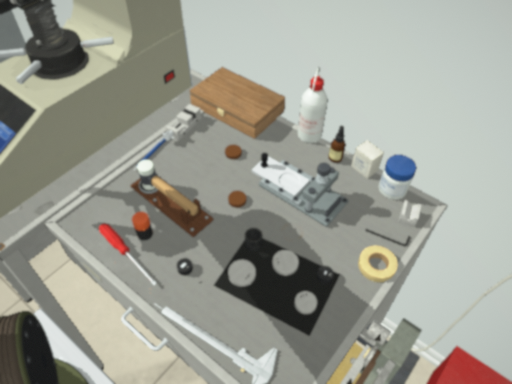

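View pics/top0.png

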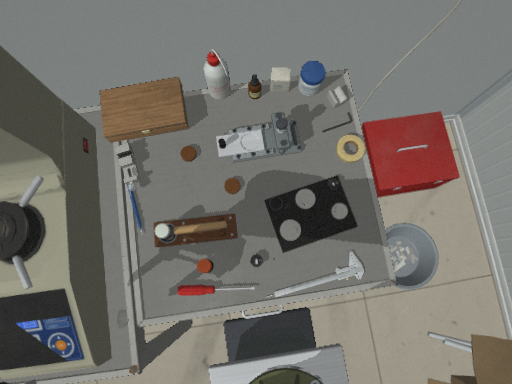

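View pics/wrist0.png

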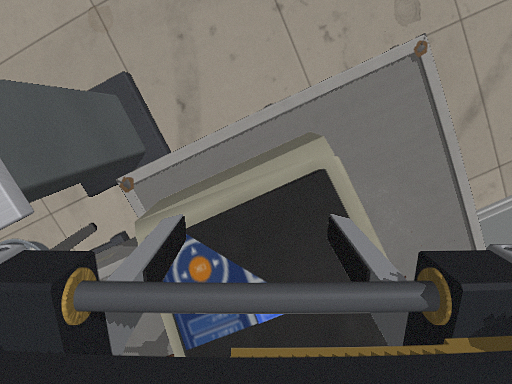

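```bash
cat > h.py <<'E'
import numpy as np, cv2
from station import sensors, vision, job
def und(P,at):
    K=P["intrinsics"];k=P["k1"]
    # iterative undistort
    d=np.array([(at[1]-K[0,2])/K[0,0],(at[0]-K[1,2])/K[1,1]]);u=d.copy()
    for _ in range(20): u=d/(1+k*(u@u))
    return u
def ray(P,at):
    R=cv2.Rodrigues(P["rvec"])[0];u=und(P,at)
    return -R.T@P["tvec"], R.T@np.array([u[0],u[1],1.])
def onz(P,at,z):
    o,d=ray(P,at);return o+d*(z-o[2])/d[2]
def proj(P,X):
    X=np.atleast_2d(X).astype(float)
    R=cv2.Rodrigues(P["rvec"])[0];c=X@R.T+P["tvec"];u=c[:,:2]/c[:,2:]
    r=(u**2).sum(1,keepdims=True);u=u*(1+P["k1"]*r);K=P["intrinsics"]
    return np.c_[u[:,1]*K[1,1]+K[1,2],u[:,0]*K[0,0]+K[0,2]]
def tri(obs):
    A=np.zeros((3,3));b=np.zeros(3)
    for P,at in obs:
        o,d=ray(P,at);d/=np.linalg.norm(d);M=np.eye(3)-np.outer(d,d);A+=M;b+=M@o
    return np.linalg.solve(A,b)
E
python3 - <<'E'
from h import *
P={c:vision.camera_params(c) for c in("scene","top")}
Z=dict(jig=0,nest=.017,slide_knob=.046,punch_head=.118,mallet=.01,mallet_head=.042,mallet_grip=.042,stand=0,stand_pad=.01,mat=0,block_small=.003,block_medium=.003,block_large=.003,loupe=.003,specimen_a=.003,specimen_b=0,lens_tube=0)
for n,z in Z.items():
    for c in P:
        if c=="scene" and n not in("jig","nest","slide_knob","punch_head","mallet_head","mallet_grip","stand_pad","block_small"):continue
        try: r=vision.pinpoint(n,c)
        except Exception as e: print(n,c,e);continue
        for q in r[:5]: print(n,c,np.round(q["at"],1),round(q["confidence"],2),np.round(onz(P[c],q["at"],z)[:2],4))
print(sensors.get_obs()["time_s"])
E
```

```text
jig scene [204.8 317.2] 0.92 [ 0.6711 -0.1016]
jig top [142.2 279. ] 0.68 [ 0.6683 -0.0983]
nest scene [179.8 291.2] 0.71 [ 0.6806 -0.0236]
nest scene [244.4 253.7] 0.65 [ 0.4964 -0.0659]
nest scene [236.8 144.3] 0.53 [0.3709 0.1148]
nest top [139.9 251.5] 0.92 [ 0.6798 -0.0272]
slide_knob scene [157.1 265.6] 0.9 [0.6768 0.0466]
slide_knob top [210.3 341.2] 0.73 [ 0.4603 -0.2114]
slide_knob top [138.6 224. ] 0.64 [0.6836 0.0415]
punch_head scene [164.7 326.1] 0.76 [ 0.6809 -0.0995]
punch_head top [123.4 282.6] 0.72 [ 0.6727 -0.1001]
mallet top [232.  168.7] 0.96 [0.4776 0.211 ]
mallet_head scene [176.4 148.7] 0.97 [0.4743 0.2082]
mallet_head top [230.3 161.4] 0.71 [0.48  0.221]
mallet_head top [232.2 291.2] 0.17 [ 0.4279 -0.0839]
mallet_grip scene [187.9 167.6] 0.75 [0.4777 0.1533]
mallet_grip top [225.  187.3] 0.97 [0.4832 0.1581]
stand top [230.4 196.1] 0.89 [0.4724 0.1448]
stand_pad scene [182.2 147.9] 0.83 [0.4772 0.222 ]
stand_pad top [233.9 163.5] 0.86 [0.4749 0.2242]
mat top [214.7 311.7] 0.97 [ 0.4665 -0.1472]
block_small scene [302.1 309.5] 0.76 [ 0.4713 -0.2187]
block_small scene [199.2 237.6] 0.69 [0.5715 0.04  ]
block_small scene [151. 235.] 0.67 [0.6795 0.1398]
block_small top [267.9 208.2] 0.73 [0.3768 0.1265]
block_small top [152.4 189.9] 0.7 [0.6759 0.1358]
block_small top [207.5 338.9] 0.65 [ 0.4734 -0.218 ]
block_medium top [231.9 290.2] 0.71 [ 0.4322 -0.0859]
block_medium top [198.9 302.7] 0.67 [ 0.5093 -0.1316]
block_medium top [233.4 170.5] 0.48 [0.4744 0.2084]
block_large top [230.4 289.5] 0.87 [ 0.4362 -0.0848]
loupe top [200.3 274.4] 0.59 [ 0.5169 -0.0603]
loupe top [229.2 164.9] 0.35 [0.4869 0.2211]
specimen_a top [262.  253.4] 0.65 [0.3739 0.0156]
specimen_a top [184.2 333.4] 0.51 [ 0.5346 -0.2163]
specimen_b top [262.  253.4] 0.65 [0.374  0.0156]
specimen_b top [184.2 333.4] 0.51 [ 0.5352 -0.217 ]
1.4
```

Run:
```python
from h import *
P=vision.camera_params("top");im=vision.camera("top")
c=cv2.resize(im[95:285,140:380],None,fx=3.3,fy=3.1,interpolation=cv2.INTER_CUBIC);c=cv2.resize(im[95:285,140:380],(757,599),interpolation=cv2.INTER_CUBIC);cv2.imwrite("pics/topz.png",c)
g=cv2.cvtColor(im,cv2.COLOR_BGR2GRAY)
for at in[(231,290),(199,303),(208,339)]:
    r,cc=at;w=g[r-20:r+21,cc-20:cc+21];m=(w>95).astype('uint8')
    n,l,s,ce=cv2.connectedComponentsWithStats(m)
    k=l[20,20];cs,_=cv2.findContours((l==k).astype('uint8'),0,cv2.CHAIN_APPROX_NONE);e=cv2.minEnclosingCircle(cs[0])
    pix=(ce[k][1]+r-20,ce[k][0]+cc-20)
    a=onz(P,pix,.015);D=np.linalg.norm(onz(P,(pix[0]+1,pix[1]),.015)-a)*np.linalg.norm(onz(P,(pix[0],pix[1]+1),.015)-a)
    print(pix,s[k],e[1],a[:2].round(4),"diam mm",2000*np.sqrt(s[k][4]*D/np.pi))
for n in("stand","mallet","jig","slide","mat","lens_tube"):
    r=vision.silhouettes(n,"top")
    for q in r[:2]:
        cs=np.argwhere(q["mask"]);R=cv2.minAreaRect(cs.astype('float32'));print(n,round(q["confidence"],2),len(cs),R)
```

```text
(np.float64(229.88985507246377), np.float64(290.00289855072464)) [ 10   9  21  21 345] 10.46982479095459 [ 0.4362 -0.0849] diam mm 51.38958953681458
(np.float64(198.4), np.float64(304.9830508474576)) [ 13  10  19  20 295] 9.708344459533691 [ 0.5077 -0.1356] diam mm 48.84983358704125
(np.float64(210.65284974093265), np.float64(339.13471502590676)) [ 13  15  16  16 193] 7.861751556396484 [ 0.464 -0.214] diam mm 39.27619191787728
stand 0.75 1534 ((230.3978729248047, 194.8899383544922), (26.791391372680664, 84.73898315429688), 6.546290874481201)
stand 0.51 599 ((230.11563110351562, 190.08863830566406), (14.262991905212402, 70.33246612548828), 1.9414864778518677)
mallet 0.63 631 ((229.61843872070312, 190.63092041015625), (14.382034301757812, 71.3109130859375), 2.862405300140381)
jig 0.63 2833 ((137.21621704101562, 257.70269775390625), (44.05892562866211, 83.51467895507812), 9.462323188781738)
jig 0.51 947 ((143.2340545654297, 239.80221557617188), (21.27313232421875, 46.220436096191406), 8.880659103393555)
slide 0.82 968 ((143.22972106933594, 239.6216278076172), (21.700666427612305, 45.86731719970703), 9.462322235107422)
slide 0.31 215 ((265.0, 204.5), (17.0, 14.0), 90.0)
mat 0.64 3460 ((213.6063232421875, 310.50225830078125), (58.118934631347656, 80.18260955810547), 19.653823852539062)
lens_tube 0.65 2706 ((137.2752685546875, 257.3177795410156), (42.20234680175781, 82.75392150878906), 9.293309211730957)
lens_tube 0.6 222 ((265.5, 205.5), (17.0, 15.0), 90.0)
```

View pics/topz.png

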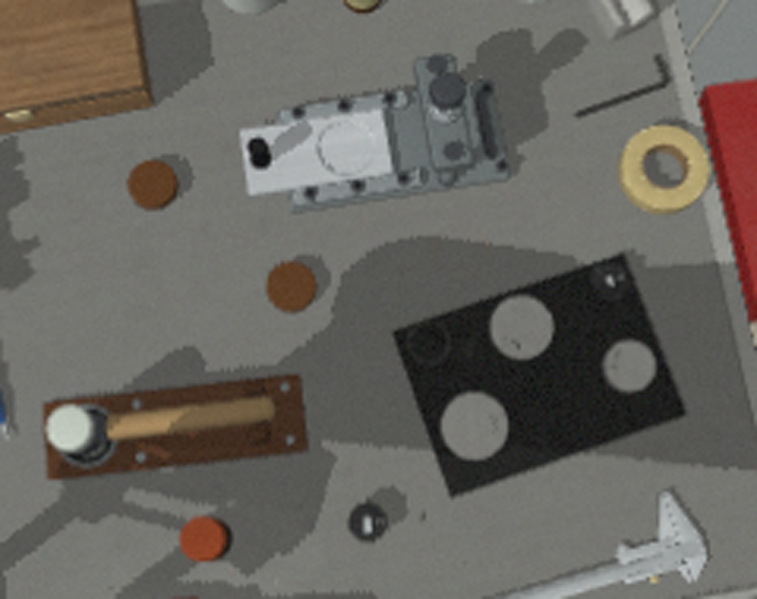

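Run:
```python
from h import *
from scipy.spatial.transform import Rotation as R
o=sensors.get_obs();P=vision.camera_params("wrist")
T=R.from_euler("xyz",o["eef_rot"]).as_matrix()
Rc=cv2.Rodrigues(P["rvec"])[0];c=-Rc.T@P["tvec"]
print(T.T@(c-o["ee_pos"]), (T.T@Rc.T).round(3))
# jig axis from top-cam knob/nest edges
```

```text
[0.07145158 0.00067771 0.02126686] [[ 0.    -0.969 -0.246]
 [ 1.     0.     0.001]
 [-0.001 -0.246  0.969]]
```

>>> {"fn": "arm_command", "kwargs": {
  "plan": [0.3,0.12,-0.25,0,-0.14,0.3,0.2,-0.5,0,-0.27,0.3,0.3,-0.7,0,-0.4,0.3,0.4,-0.85,0,-0.5,0.3,0.45,-1,0,-0.54,0.3,0.45,-1,0,-0.54,0.3,0.45,-1,0,-0.54,0.3,0.45,-1,0,-0.54,0.3,0.45,-1,0,-0.54,0.3,0.45,-1,0,-0.54]
}}

```text
time_s: 2.75
ee_pos: [0.4113, 0.0963, 0.4047]
eef_rot: [3.141, 0.0, 1.574]
force: [0.4, -0.5, 0.9]
grip_width: 0.0327
```

>>> {"fn": "arm_command", "kwargs": {
  "plan": [0.3,0.13,-0.775,-0.25,0,0.3,0.13,-0.775,-0.25,0,0.3,0.13,-0.775,-0.25,0,0.3,0.13,-0.775,-0.25,0,0.3,0.13,-0.775,-0.25,0,0.3,0.13,-0.775,-0.25,0,0.3,0.13,-0.775,-0.25,0,0.3,0.13,-0.775,-0.25,0,0.3,0.13,-0.775,-0.25,0]
}}

```text
time_s: 3.65
ee_pos: [0.4623, -0.2101, 0.3044]
eef_rot: [-3.141, -0.001, 1.578]
force: [-0.5, -0.2, -0.1]
grip_width: 0.0329
```

Run:
```python
from h import *
o=sensors.get_obs();print(o["ee_pos"],o["eef_rot"],o["grip_width"],o["time_s"],o["joint_vel"])
P=vision.camera_params("wrist");im=vision.camera("wrist");cv2.imwrite("pics/w1.png",im)
for q in vision.pinpoint("block_small","wrist"): print(q["at"],q["confidence"],onz(P,q["at"],.003))
for q in vision.silhouettes("block_small","wrist"):
    a=onz(P,q["at"],.015);m=q["mask"];y,x=np.argwhere(m).mean(0);print(q["at"],(y,x),q["confidence"],m.sum(),onz(P,(y,x),.015))
```

```text
[ 0.46225425 -0.21013281  0.30438566] [-3.14094986e+00 -5.71737984e-04  1.57833957e+00] 0.03288321552283401 3.65 [ 2.60540481e-02 -2.55094526e-02  1.09220213e-02  1.89790232e-03
 -2.28053116e-06  6.92682553e-04]
[190.9, 257.7] 0.98 [ 0.4639251  -0.21017139  0.003     ]
[193.4, 255.4] (np.float64(194.9511077158136), np.float64(258.7104660045837)) 0.92 1309 [ 0.46485266 -0.21108726  0.015     ]
```

View pics/w1.png

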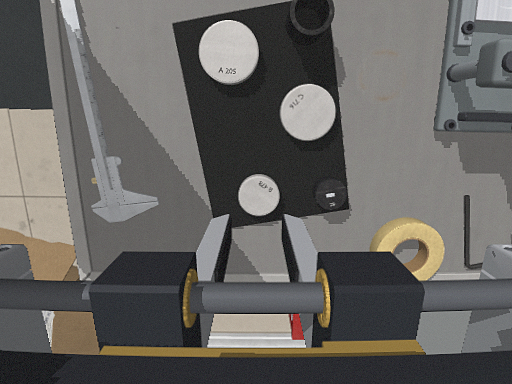

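>>> {"fn": "arm_command", "kwargs": {
  "plan": [-0.28,0.005,0,0,0,-0.28,0.005,0,0,0,-0.28,0.005,0,-0.06,0,-0.28,0.005,0,-0.15,0,-0.28,0.005,0,-0.15,0,-0.28,0.005,0,-0.15,0]
}}

```text
time_s: 4.4
ee_pos: [0.4644, -0.2104, 0.2453]
eef_rot: [-3.141, -0.0, 1.579]
force: [0.3, 0.0, -0.2]
grip_width: 0.0601
```

Run:
```python
from h import *
o=sensors.get_obs();print(o["ee_pos"],o["eef_rot"],o["grip_width"],o["time_s"],o["joint_vel"])
P=vision.camera_params("wrist");im=vision.camera("wrist");cv2.imwrite("pics/w2.png",im)
for q in vision.silhouettes("block_small","wrist"):
    m=q["mask"].astype('uint8');cs,_=cv2.findContours(m,0,cv2.CHAIN_APPROX_NONE);e=cv2.fitEllipse(max(cs,key=len));y,x=e[0][1],e[0][0];print(e,q["confidence"],m.sum(),onz(P,(y,x),.015))
```

```text
[ 0.46440159 -0.21039144  0.24528436] [-3.14105943e+00 -3.02454557e-04  1.57911396e+00] 0.06014687812005211 4.4 [-0.00243424 -0.02930098 -0.02264846  0.00048213  0.00395821 -0.00108921]
((256.4085693359375, 214.12640380859375), (50.69492721557617, 52.36494827270508), 47.84932327270508) 0.96 2154 [ 0.46481328 -0.21046381  0.015     ]
((316.756591796875, 10.051970481872559), (25.671817779541016, 55.203269958496094), 87.68716430664062) 0.35 968 [ 0.50310796 -0.06950621  0.015     ]
((345.04193115234375, 211.68075561523438), (40.023704528808594, 44.29761505126953), 131.32740783691406) 0.23 1444 [ 0.53240674 -0.20797926  0.015     ]
```

View pics/w2.png

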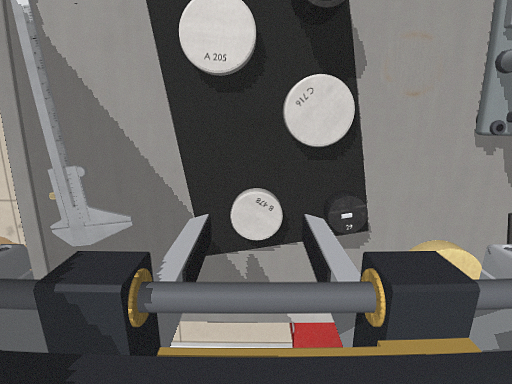

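>>> {"fn": "arm_command", "kwargs": {
  "plan": [-0.28,0,0,-0.07,0,-0.28,0,0,-0.098,0,-0.28,0,0,-0.098,0,-0.28,0,0,-0.098,0,0.5,0,0,-0.098,0,0.5,0,0,-0.098,0,0.5,0,0,-0.098,0,0.5,0,0,-0.098,0],
  "newtons": 25
}}

```text
time_s: 5.3
ee_pos: [0.4643, -0.2105, 0.206]
eef_rot: [3.141, 0.0, 1.579]
force: [-0.1, 0.2, 4.8]
grip_width: 0.0393
```

>>> {"fn": "arm_command", "kwargs": {
  "plan": [0.5,0,0,0.1,0,0.5,0,0,0.22,0,0.5,0,0.1,0.34,0,0.5,0.1,0.2,0.375,0,0.5,0.2,0.3,0.375,0,0.5,0.3,0.38,0.375,0,0.5,0.4,0.46,0.375,0,0.5,0.5,0.46,0.375,0,0.5,0.54,0.46,0.375,0,0.5,0.54,0.46,0.375,0,0.5,0.54,0.46,0.375,0,0.5,0.54,0.46,0.375,0]
}}

```text
time_s: 6.5
ee_pos: [0.6796, -0.0268, 0.3554]
eef_rot: [-3.141, -0.0, 1.578]
force: [0.9, -0.5, -1.5]
grip_width: 0.0394
```

Run:
```python
from h import *
o=sensors.get_obs();print(o["ee_pos"],o["eef_rot"],o["grip_width"],o["time_s"],o["joint_vel"],o["force"])
P=vision.camera_params("wrist");im=vision.camera("wrist");cv2.imwrite("pics/w3.png",im)
for n,z in(("nest",.017),("slide_knob",.046),("punch_head",.118),("jig",0),("block_small",None)):
  for q in vision.pinpoint(n,"wrist"): print(n,q["at"],round(q["confidence"],2),onz(P,q["at"],z if z is not None else .16).round(4))
```

```text
[ 0.67956779 -0.02680231  0.35543742] [-3.14103527e+00 -3.94290843e-05  1.57838777e+00] 0.03938669128298501 6.5 [-0.00279095 -0.01062297  0.00137429 -0.00013498 -0.00079604 -0.00112043] [ 0.87567816 -0.50949315 -1.50649624]
nest [176.0, 254.5] 0.78 [ 0.6778 -0.0194  0.017 ]
slide_knob [109.8, 251.9] 0.61 [0.675  0.0515 0.046 ]
slide_knob [176.0, 251.9] 0.2 [ 0.6753 -0.0135  0.046 ]
punch_head [288.2, 254.4] 0.72 [ 0.6788 -0.0958  0.118 ]
jig [286.9, 252.1] 0.21 [ 0.6755 -0.1708  0.    ]
block_small [24.4, 253.4] 0.94 [0.6773 0.0948 0.16  ]
block_small [226.8, 255.4] 0.91 [ 0.6793 -0.0235  0.16  ]
block_small [118.1, 159.2] 0.89 [0.6222 0.0441 0.16  ]
block_small [258.0, 122.9] 0.66 [ 0.5908 -0.0468  0.16  ]
```

View pics/w3.png

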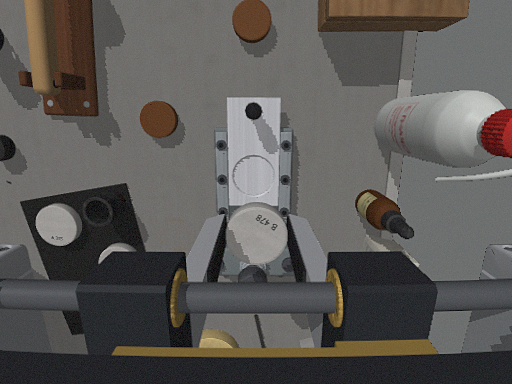

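Run:
```python
import cv2
im=cv2.imread("pics/w3.png")[85:245,195:315]
cv2.imwrite("pics/w3z.png",cv2.resize(im,(450,600),interpolation=cv2.INTER_CUBIC))
```

```text
(no output)
```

View pics/w3z.png

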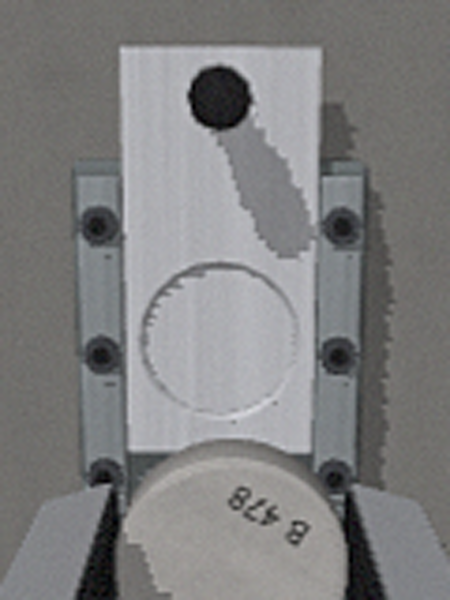

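Run:
```python
from h import *
P=vision.camera_params("wrist")
f=lambda x,y,z:onz(P,(85+y/3.75-.37,195+x/3.75-.37),z).round(4)
for n,p in dict(tl=(120,47),tr=(321,47),bl=(128,440),br=(314,440),nT=(220,263),nB=(220,418),nL=(141,341),nR=(299,341)).items(): print(n,f(*p,.02))
print("knob",f(219,97,.054)); print("base tl,tr",f(76,162,.012),f(366,162,.012))
for p in [(100,227),(341,227),(101,356),(339,356),(103,479),(335,479)]: print(f(*p,.02))
```

```text
tl [0.6488 0.0648 0.02  ]
tr [0.7047 0.0652 0.02  ]
bl [ 0.6495 -0.049   0.02  ]
br [ 0.7057 -0.0486  0.02  ]
nT [0.677  0.0048 0.02  ]
nB [ 0.6772 -0.0419  0.02  ]
nL [ 0.6538 -0.0185  0.02  ]
nR [ 0.7004 -0.0181  0.02  ]
knob [0.6768 0.0508 0.054 ]
base tl,tr [0.6347 0.033  0.012 ] [0.7193 0.0337 0.012 ]
[0.6423 0.0149 0.02  ]
[0.7118 0.0155 0.02  ]
[ 0.6419 -0.0231  0.02  ]
[ 0.7124 -0.0225  0.02  ]
[ 0.6416 -0.0615  0.02  ]
[ 0.7124 -0.0609  0.02  ]
```

Run:
```python
from h import *
P=vision.camera_params("wrist")
f=lambda x,y,z:onz(P,(85+y/3.75-.37,195+x/3.75-.37),z).round(4)
for z in(.1625,.1645): print(f(118,560,z),f(347,560,z),f(232,457,z))
for z in (.1505,.1525): print(f(228,440,z))
vision.camera("wrist")
for q in vision.silhouettes("block_small","wrist"):
  if abs(q["at"][0]-226)<20: 
    m=q["mask"];ys,xs=np.where(m);print(ys.min(),ys.max(),xs.min(),xs.max());print(onz(P,(ys.min(),xs[ys==ys.min()].mean()),.1525),onz(P,(ys.max()+1,xs[ys==ys.max()].mean()),.1645))
```

```text
[ 0.6611 -0.0276  0.1625] [ 0.7001 -0.0273  0.1625] [ 0.6804 -0.009   0.1625]
[ 0.6613 -0.0267  0.1645] [ 0.6999 -0.0264  0.1645] [ 0.6804 -0.0084  0.1645]
[ 0.6797 -0.0097  0.1505]
[ 0.6797 -0.0091  0.1525]
201 264 226 287
[ 0.68105905 -0.00841569  0.1525    ] [ 0.68039855 -0.04831309  0.1645    ]
```

>>> {"fn": "arm_command", "kwargs": {
  "plan": [0.5,-0.006,0.021,-0.1,0,0.5,-0.006,0.021,-0.2,0,0.5,-0.006,0.021,-0.28,0,0.5,-0.006,0.021,-0.31,0,0.5,-0.006,0.021,-0.31,0,0.5,-0.006,0.021,-0.31,0]
}}

```text
time_s: 7.5
ee_pos: [0.6782, -0.0182, 0.2333]
eef_rot: [3.139, 0.0, 1.579]
force: [-0.3, 0.4, -1.6]
grip_width: 0.039
```

Run:
```python
from h import *
o=sensors.get_obs();print(o["ee_pos"],o["eef_rot"],o["grip_width"],o["time_s"],o["force"])
P=vision.camera_params("wrist");im=vision.camera("wrist");
cv2.imwrite("pics/w4z.png",cv2.resize(im[90:290,180:330],(600,800)[::1] if 0 else (450,600),interpolation=cv2.INTER_CUBIC));cv2.imwrite("pics/w4.png",im)
```

```text
[ 0.67822183 -0.01818192  0.23330884] [3.13931811e+00 1.89141928e-04 1.57872737e+00] 0.038982843302679274 7.5 [-0.2640006   0.40910782 -1.58813572]
```

View pics/w4z.png

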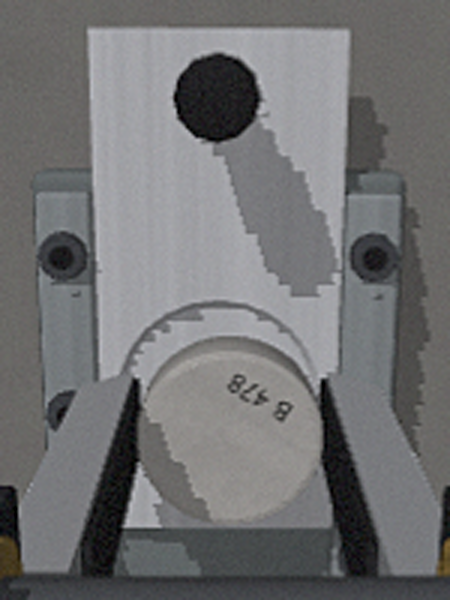

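Run:
```python
from h import *
P=vision.camera_params("wrist")
f=lambda x,y,z:onz(P,(90+y/3-.33,180+x/3-.33),z).round(4)
print("nest far",f(218,302,.02),"slide edges",f(97,300,.02),f(344,300,.02), f(88,28,.02),f(350,29,.02),"slide front",f(240,528,.02),"knob",f(217,97,.054))
for dz in(-.002,0,.002):
  b=.2333-.203+dz
  print("bottom far",f(230,336,b),"front top",f(230,522,b+.012),"L/R",f(138,430,b+.012),f(323,430,b+.012))
```

```text
nest far [0.6764 0.0046 0.02  ] slide edges [0.6488 0.0048 0.02  ] [0.7053 0.0053 0.02  ] [0.6485 0.0646 0.02  ] [0.7042 0.0648 0.02  ] slide front [ 0.6821 -0.0527  0.02  ] knob [0.6764 0.051  0.054 ]
bottom far [ 0.6792 -0.001   0.0283] front top [ 0.6795 -0.04    0.0403] L/R [ 0.6597 -0.0185  0.0403] [ 0.6991 -0.0182  0.0403]
bottom far [ 6.792e-01 -4.000e-04  3.030e-02] front top [ 0.6795 -0.0389  0.0423] L/R [ 0.6599 -0.0176  0.0423] [ 0.6989 -0.0173  0.0423]
bottom far [6.792e-01 2.000e-04 3.230e-02] front top [ 0.6795 -0.0378  0.0443] L/R [ 0.6602 -0.0168  0.0443] [ 0.6986 -0.0165  0.0443]
```

>>> {"fn": "arm_command", "kwargs": {
  "plan": [0.5,-0.0055,0.0025,0,0,0.5,-0.0055,0.0025,-0.01,0,0.5,-0.0055,0.0025,-0.02,0,0.5,-0.0055,0.0025,-0.02,0,0.5,-0.0055,0.0025,-0.02,0]
}}

```text
time_s: 8.05
ee_pos: [0.6756, -0.0171, 0.2233]
eef_rot: [-3.141, -0.0, 1.579]
force: [0.4, -0.7, -1.2]
grip_width: 0.0391
```

Run:
```python
from h import *
o=sensors.get_obs();print(o["ee_pos"],o["eef_rot"],o["grip_width"],o["time_s"],o["force"])
P=vision.camera_params("wrist");im=vision.camera("wrist");
cv2.imwrite("pics/w5z.png",cv2.resize(im[90:290,180:330],(450,600),interpolation=cv2.INTER_CUBIC))
```

```text
[ 0.67557513 -0.01710221  0.22330283] [-3.14127374e+00 -3.38875712e-05  1.57884205e+00] 0.03908121345790143 8.05 [ 0.39818891 -0.71955293 -1.21379376]
```

View pics/w5z.png

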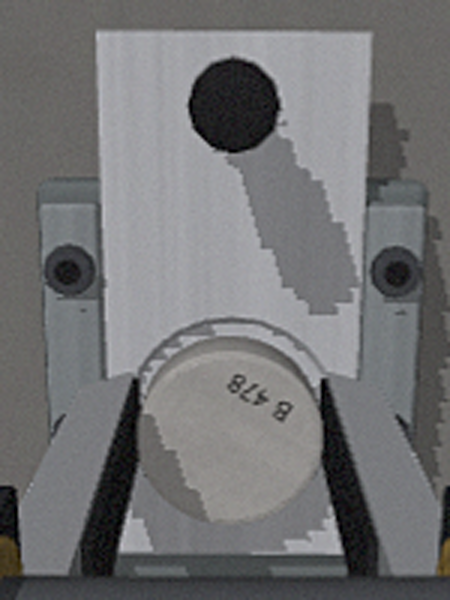

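Run:
```python
from h import *
P=vision.camera_params("wrist")
f=lambda x,y,z:onz(P,(90+y/3-.33,180+x/3-.33),z).round(4)
print("nest far",f(232,319,.02),"slide edges",f(104,320,.02),f(364,320,.02),f(96,31,.02),f(371,32,.02),"front",f(240,555,.02),"knob",f(234,105,.054))
b=.2233-.203
print("bottom far",f(230,336,b),"front top",f(230,522,b+.012),"L/R",f(138,430,b+.012),f(323,430,b+.012))
```

```text
nest far [0.6763 0.0045 0.02  ] slide edges [0.6484 0.0041 0.02  ] [0.7051 0.0045 0.02  ] [0.6484 0.0645 0.02  ] [0.7038 0.0648 0.02  ] front [ 0.6787 -0.053   0.02  ] knob [0.6761 0.051  0.054 ]
bottom far [0.6759 0.0008 0.0203] front top [ 0.6762 -0.0377  0.0323] L/R [ 0.6567 -0.0164  0.0323] [ 0.6956 -0.0161  0.0323]
```

>>> {"fn": "arm_command", "kwargs": {
  "plan": [0.5,0.0015,0,-0.006,0,0.5,0.0015,0,-0.006,0,0.5,0.0015,0,-0.006,0,-0.1,0.0015,0,-0.006,0,-0.1,0.0015,0,-0.006,0,-0.1,0.0015,0,-0.006,0,-0.1,0.0015,0,0.05,0,-0.1,0.0015,0,0.1,0,-0.1,0.0015,0,0.1,0]
}}

```text
time_s: 9.0
ee_pos: [0.6766, -0.0171, 0.2665]
eef_rot: [3.137, 0.0, 1.579]
force: [-0.3, -0.3, 0.7]
grip_width: 0.0518
```

Run:
```python
from h import *
o=sensors.get_obs();print(o["ee_pos"],o["eef_rot"],o["grip_width"],o["time_s"],o["force"])
P=vision.camera_params("wrist");im=vision.camera("wrist");
cv2.imwrite("pics/w6z.png",cv2.resize(im[90:290,180:330],(450,600),interpolation=cv2.INTER_CUBIC))
```

```text
[ 0.67664328 -0.01708994  0.2665093 ] [3.13675851e+00 3.96932197e-04 1.57885517e+00] 0.051790904986257956 9.0 [-0.29199847 -0.29098557  0.67287621]
```

View pics/w6z.png

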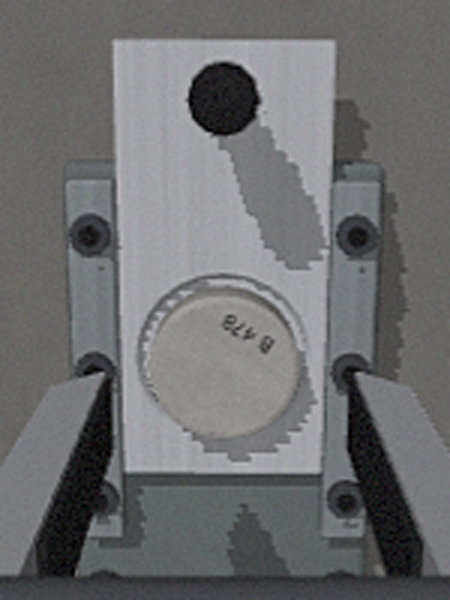

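Run:
```python
from h import *
P=vision.camera_params("wrist")
f=lambda x,y,z:onz(P,(90+y/3-.33,180+x/3-.33),z).round(4)
for z in(.029,.032): print(z,"L/R",f(148,366,z),f(303,366,z),"T,B",f(224,293,z),f(224,440,z))
print("nest LR",f(138,366,.02),f(314,366,.02),"far",f(222,275,.02), "slide",f(123,472,.02),f(321,472,.02),"knob",f(224,98,.054))
```

```text
0.029 L/R [ 0.6561 -0.0172  0.029 ] [ 0.6963 -0.0169  0.029 ] T,B [0.6757 0.0024 0.029 ] [ 0.6759 -0.0378  0.029 ]
0.032 L/R [ 0.6563 -0.0162  0.032 ] [ 0.696  -0.0159  0.032 ] T,B [0.6757 0.0032 0.032 ] [ 0.6759 -0.0365  0.032 ]
nest LR [ 0.6525 -0.0203  0.02  ] [ 0.7001 -0.0199  0.02  ] far [0.6751 0.0051 0.02  ] slide [ 0.6477 -0.0516  0.02  ] [ 0.7031 -0.0512  0.02  ] knob [0.6754 0.0513 0.054 ]
```

>>> {"fn": "arm_command", "kwargs": {
  "plan": [-0.28,0,0.1,0,0,-0.28,0,0.171,0,0,-0.28,0,0.171,-0.02,0,-0.28,0,0.171,-0.101,0,-0.28,0,0.171,-0.101,0,0.9,0,0.171,-0.101,0,0.9,0,0.171,-0.101,0,0.9,0,0.171,-0.101,0,0.9,0,0.171,-0.101,0,0.9,0,0.171,-0.101,0],
  "newtons": 15
}}

```text
time_s: 10.05
ee_pos: [0.6762, 0.0512, 0.2236]
eef_rot: [3.141, -0.0, 1.579]
force: [0.6, 0.3, 0.7]
grip_width: 0.0234
```

>>> {"fn": "arm_command", "kwargs": {
  "plan": [0.9,0,0,0,0,0.9,0,0,0,0,0.9,0,0,0,0]
}}

```text
time_s: 10.35
ee_pos: [0.676, 0.0513, 0.2233]
eef_rot: [-3.141, 0.0, 1.579]
force: [-5.8, -0.9, 4.0]
grip_width: 0.0157
```

>>> {"fn": "arm_command", "kwargs": {
  "plan": [0.9,-0.0015,-0.03,0,0,0.9,-0.0015,-0.07,0,0,0.9,-0.001,-0.11,0,0,0.9,-0.001,-0.145,0,0,0.9,-0.001,-0.17,0,0,0.9,-0.001,-0.182,0,0,0.9,0,-0.185,0,0,0.9,0,-0.185,0,0]
}}

```text
time_s: 11.15
ee_pos: [0.6761, -0.0231, 0.2233]
eef_rot: [-3.141, 0.001, 1.579]
force: [-4.1, -1.1, 7.3]
grip_width: 0.0157
```

Now small steps until the stop answers.

>>> {"fn": "arm_command", "kwargs": {
  "plan": [0.9,0,-0.006,0,0,0.9,0,-0.006,0,0]
}}

```text
time_s: 11.35
ee_pos: [0.6761, -0.0252, 0.2233]
eef_rot: [-3.141, 0.0, 1.579]
force: [-3.0, -0.9, 7.7]
grip_width: 0.0156
```

>>> {"fn": "arm_command", "kwargs": {
  "plan": [0.9,0,-0.005,0,0,0.9,0,-0.005,0,0]
}}

```text
time_s: 11.55
ee_pos: [0.6761, -0.0263, 0.2233]
eef_rot: [-3.141, -0.001, 1.579]
force: [-3.5, 5.4, 7.5]
grip_width: 0.0158
```

>>> {"fn": "arm_command", "kwargs": {
  "plan": [0.9,0,-0.005,0,0,0.9,0,-0.005,0,0]
}}

```text
time_s: 11.75
ee_pos: [0.6761, -0.0272, 0.2233]
eef_rot: [-3.141, -0.003, 1.58]
force: [-3.0, 14.1, 7.5]
grip_width: 0.0153
```

>>> {"fn": "arm_command", "kwargs": {
  "plan": [0,0,0,0,0,0,0,0,0,0,0,0,0,0,0,0,0,0,0.1,0,0,0,0.05,0.22,0,0,0,0.12,0.34,0,0,0,0.12,0.34,0,0,0,0.12,0.34,0]
}}

```text
time_s: 12.55
ee_pos: [0.6761, 0.0195, 0.3604]
eef_rot: [3.139, 0.0, 1.58]
force: [-0.4, 0.2, 0.3]
grip_width: 0.0472
```

Run:
```python
from h import *
o=sensors.get_obs();print(o["ee_pos"],o["eef_rot"],o["grip_width"],o["time_s"],o["force"])
P=vision.camera_params("wrist");im=vision.camera("wrist");
cv2.imwrite("pics/w7.png",im)
cv2.imwrite("pics/w7z.png",cv2.resize(im[140:320,180:330],(500,600),interpolation=cv2.INTER_CUBIC))
for n,z in(("slide_knob",.046),("punch_head",.118),("nest",.017)):
  for q in vision.pinpoint(n,"wrist")[:2]: print(n,q["at"],round(q["confidence"],2),onz(P,q["at"],z).round(4))
```

```text
[0.6761171  0.01949623 0.36036916] [3.13912638e+00 2.32136088e-04 1.57983616e+00] 0.047234522238893975 12.55 [-0.40130883  0.24462962  0.29182398]
slide_knob [227.3, 252.7] 0.76 [ 0.6739 -0.0248  0.046 ]
punch_head [329.4, 256.3] 0.96 [ 0.6783 -0.0956  0.118 ]
nest [275.3, 255.2] 0.88 [ 0.6772 -0.1003  0.017 ]
```

View pics/w7.png

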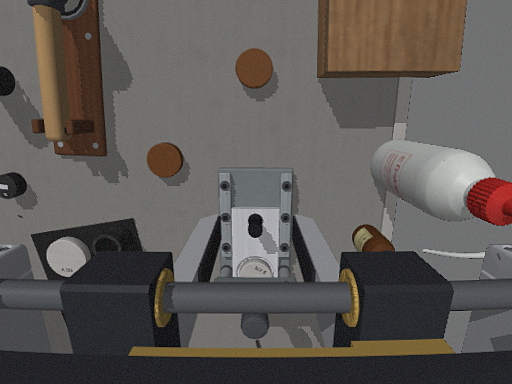

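View pics/w7z.png

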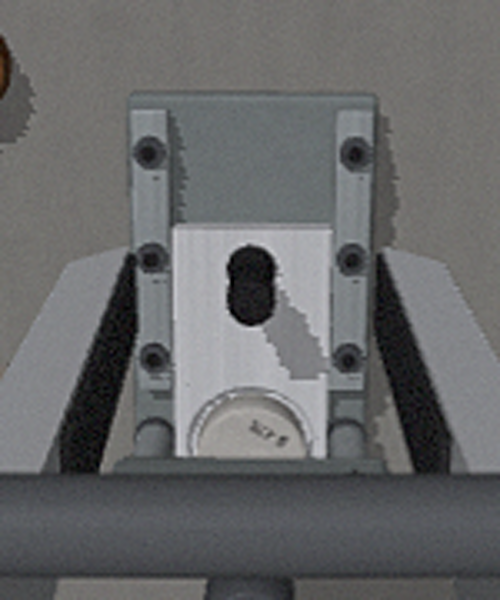

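>>> {"fn": "arm_command", "kwargs": {
  "plan": [-0.1,-0.1,0.08,0,0,-0.1,-0.2,0.16,0,0,-0.1,-0.3,0.24,0,0,-0.1,-0.4,0.3,0,0,-0.1,-0.485,0.327,0,0,-0.1,-0.485,0.327,0,0,-0.1,-0.485,0.327,0,0,-0.1,-0.485,0.327,0,0]
}}

```text
time_s: 13.55
ee_pos: [0.483, 0.1492, 0.3586]
eef_rot: [-3.141, 0.0, 1.578]
force: [-0.3, -0.4, -0.1]
grip_width: 0.0519
```

Run:
```python
from h import *
o=sensors.get_obs();print(o["ee_pos"],o["eef_rot"],o["grip_width"],o["time_s"],o["force"])
P=vision.camera_params("wrist");im=vision.camera("wrist");
cv2.imwrite("pics/w8.png",im)
for n,z in(("mallet_head",.042),("mallet_grip",.042),("stand_pad",.01),("stand",0),("mallet",.01),("lens_tube",0)):
  for q in vision.pinpoint(n,"wrist")[:2]: print(n,q["at"],round(q["confidence"],2),onz(P,q["at"],z).round(4))
```

```text
[0.48296741 0.14915771 0.35857825] [-3.14108451e+00  2.09814217e-04  1.57787123e+00] 0.051899056685506914 13.55 [-0.25391769 -0.37072326 -0.07557396]
mallet_head [120.1, 248.2] 0.68 [0.4747 0.2176 0.042 ]
mallet_head [120.0, 251.0] 0.28 [0.4775 0.2177 0.042 ]
mallet_grip [176.3, 248.4] 0.91 [0.475  0.1605 0.042 ]
stand_pad [123.6, 251.9] 0.71 [0.4779 0.2134 0.01  ]
stand [175.9, 253.6] 0.73 [0.48   0.1524 0.    ]
mallet [119.9, 250.4] 0.82 [0.4763 0.2174 0.01  ]
lens_tube [190.9, 176.8] 0.76 [0.3874 0.1333 0.    ]
```

View pics/w8.png

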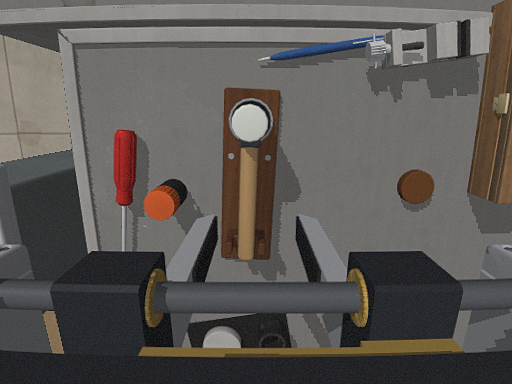

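Run:
```python
from h import *
P=vision.camera_params("wrist");im=cv2.imread("pics/w8.png")
cv2.imwrite("pics/w8z.png",cv2.resize(im[80:270,200:300],(316,600),interpolation=cv2.INTER_CUBIC))
f=lambda r,c,z:onz(P,(r,c),z).round(4)
print("stand",f(88,225,.008),f(90,281,.008),f(257,222,.008),f(259,270,.008))
print("headtop",f(121,250.5,.074))
hsv=cv2.cvtColor(im,cv2.COLOR_BGR2HSV)
for r in(155,180,205,230,250):
    row=hsv[r,200:300].astype(int);m=(row[:,2]>125)&(row[:,1]>60)&(row[:,0]<25);x=np.where(m)[0]+200
    print(r,x.min(),x.max()+1,f(r,x.min()-.5,.054),f(r,x.max()+.5,.054))
```

```text
stand [0.448  0.2515 0.008 ] [0.5088 0.2499 0.008 ] [0.4406 0.0507 0.008 ] [0.5008 0.0484 0.008 ]
headtop [0.4771 0.2176 0.074 ]
155 241 250 [0.467  0.1846 0.054 ] [0.4758 0.1847 0.054 ]
180 240 254 [0.4659 0.1595 0.054 ] [0.4799 0.1596 0.054 ]
205 240 254 [0.4657 0.1333 0.054 ] [0.4801 0.1334 0.054 ]
230 239 253 [0.4645 0.1059 0.054 ] [0.4792 0.106  0.054 ]
250 238 252 [0.4632 0.0829 0.054 ] [0.4782 0.0831 0.054 ]
```

View pics/w8z.png

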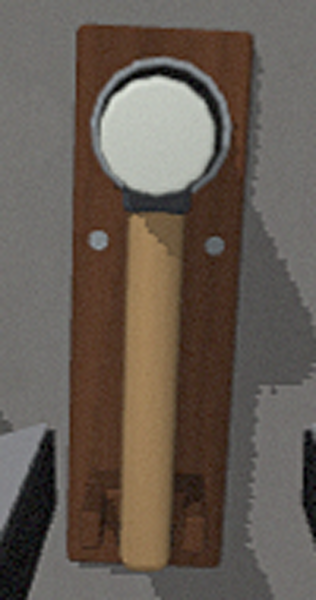

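>>> {"fn": "arm_command", "kwargs": {
  "plan": [-0.1,-0.021,0.046,0,-0.024,-0.1,-0.021,0.046,-0.1,-0.024,-0.1,-0.021,0.046,-0.2,-0.024,-0.1,-0.021,0.046,-0.28,-0.024,-0.1,-0.021,0.046,-0.3415,-0.024,-0.1,-0.021,0.046,-0.3415,-0.024,-0.1,-0.021,0.046,-0.3415,-0.024]
}}

```text
time_s: 14.6
ee_pos: [0.4741, 0.1681, 0.2231]
eef_rot: [-3.142, -0.0, 1.528]
force: [-0.0, -0.4, 0.8]
grip_width: 0.0517
```

Run:
```python
from h import *
o=sensors.get_obs();print(o["ee_pos"],o["eef_rot"],o["grip_width"],o["time_s"],o["force"])
P=vision.camera_params("wrist");im=vision.camera("wrist");
cv2.imwrite("pics/w9.png",im)
```

```text
[0.4740815  0.16814614 0.22305518] [-3.14157502e+00 -6.24450695e-06  1.52848873e+00] 0.051745052472511086 14.6 [-0.01919265 -0.38280437  0.76170087]
```

View pics/w9.png

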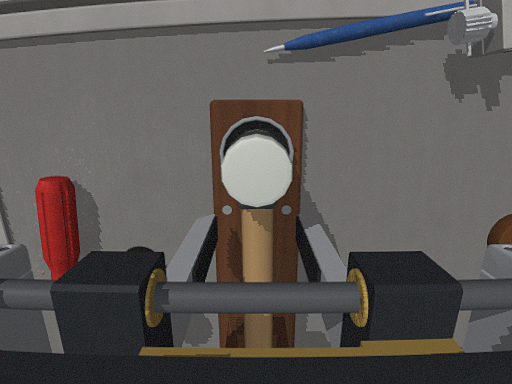

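>>> {"fn": "arm_command", "kwargs": {
  "plan": [0.9,0,0,0,0,0.9,0,0,0,0,0.9,0,0,0,0,0.9,0,0,0,0,0.9,0,0,0,0,0.9,0,0,0,0],
  "newtons": 60
}}

```text
time_s: 15.25
ee_pos: [0.4739, 0.1681, 0.2227]
eef_rot: [3.141, -0.0, 1.529]
force: [-0.2, -0.6, 3.3]
grip_width: 0.0176
```

Run:
```python
from h import *
o=sensors.get_obs();print(o["ee_pos"],o["eef_rot"],o["grip_width"],o["time_s"],o["force"])
P=vision.camera_params("wrist");im=vision.camera("wrist");
g=cv2.cvtColor(im,cv2.COLOR_BGR2GRAY)
m=(g>185).astype('uint8');n,l,s,c=cv2.connectedComponentsWithStats(m);k=l[171,257];print(s[k],c[k],onz(P,c[k][::-1],.074))
```

```text
[0.47385858 0.16812091 0.22265881] [ 3.14123258e+00 -1.12473881e-04  1.52853716e+00] 0.017634694692541784 15.25 [-0.22101232 -0.63429868  3.34451883]
[     0      0    512    384 195573] [255.4542038  191.76664979] [0.47554341 0.20691154 0.074     ]
```

Run:
```python
from h import *
P=vision.camera_params("wrist")
print(onz(P,(171.5,257),.0745),onz(P,(171.5,221),.0745),onz(P,(171.5,293),.0745),onz(P,(136,257),.0745),onz(P,(207,257),.0745))
```

```text
[0.47663488 0.21632967 0.0745    ] [0.46061419 0.21700683 0.0745    ] [0.49265808 0.21566406 0.0745    ] [0.47727786 0.23191946 0.0745    ] [0.47595324 0.19979021 0.0745    ]
```

>>> {"fn": "arm_command", "kwargs": {
  "plan": [0.9,0,0,0.04,0,0.9,0,0,0.13,0,0.9,0,0,0.22,0,0.9,0,0,0.31,0,0.9,0.06,-0.09,0.37,0,0.9,0.12,-0.18,0.4,0,0.9,0.18,-0.27,0.4,0,0.9,0.23,-0.36,0.4,0,0.9,0.29,-0.45,0.4,0,0.9,0.35,-0.54,0.4,0,0.9,0.41,-0.63,0.4,0,0.9,0.46,-0.71,0.4,0,0.9,0.504,-0.78,0.4,0,0.9,0.504,-0.78,0.4,0,0.9,0.504,-0.78,0.4,0,0.9,0.504,-0.78,0.4,0]
}}

```text
time_s: 16.9
ee_pos: [0.6752, -0.1431, 0.382]
eef_rot: [-3.14, -0.0, 1.529]
force: [0.1, 0.0, -3.2]
grip_width: 0.0178
```

Run:
```python
from h import *
o=sensors.get_obs();print(o["ee_pos"],o["eef_rot"],o["grip_width"],o["time_s"],o["force"])
P=vision.camera_params("wrist");im=vision.camera("wrist");cv2.imwrite("pics/w10.png",im)
cv2.imwrite("pics/s10.png",cv2.resize(vision.camera("scene")[60:260,180:450],(800,592),interpolation=cv2.INTER_CUBIC))
Q=vision.camera_params("scene");T=vision.camera_params("top");t=vision.camera("top");cv2.imwrite("pics/t10.png",cv2.resize(t[60:220,180:350],(637,600),interpolation=cv2.INTER_CUBIC))
for n in("mallet_head","punch_head"):
  for c,p in(("wrist",P),("scene",Q),("top",T)):
    for q in vision.pinpoint(n,c)[:2]: print(n,c,q["at"],round(q["confidence"],2),onz(p,q["at"],.118 if n[0]=="p" else .2017).round(4))
```

```text
[ 0.67519408 -0.14314168  0.38196986] [-3.14046582e+00 -3.77555091e-04  1.52922384e+00] 0.017818508784750903 16.9 [ 0.10966879  0.01287253 -3.15414526]
mallet_head wrist [137.1, 254.7] 0.66 [ 0.6771 -0.0819  0.2017]
mallet_head scene [134.3, 334.4] 0.71 [ 0.6821 -0.1036  0.2017]
mallet_head top [108.4, 281.1] 0.69 [ 0.6737 -0.0911  0.2017]
punch_head scene [165.5, 325.4] 0.67 [ 0.6782 -0.0996  0.118 ]
punch_head scene [274.8, 241.9] 0.59 [ 0.3877 -0.1281  0.118 ]
```

View pics/w10.png

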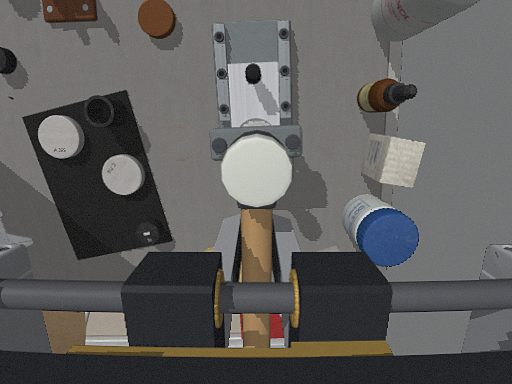

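View pics/s10.png

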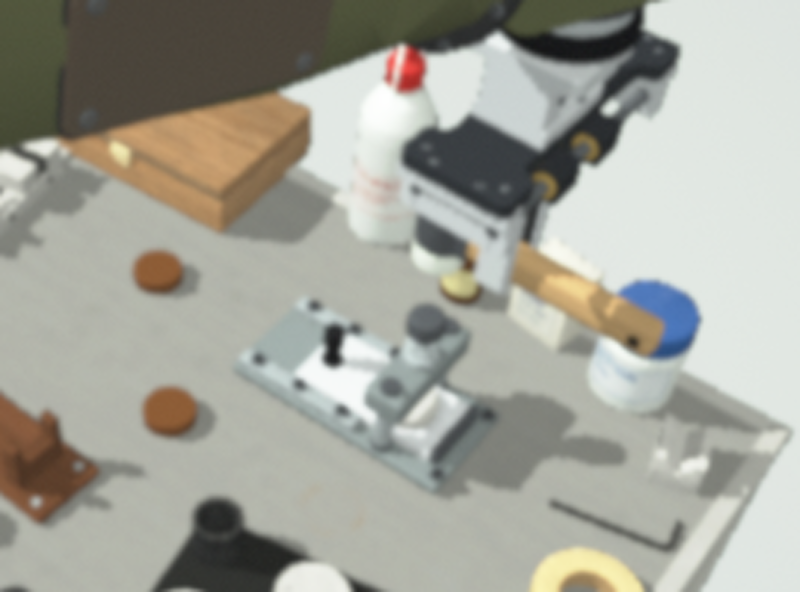

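>>> {"fn": "arm_command", "kwargs": {
  "plan": [0.9,0,0,-0.06,0,0.9,0,0,-0.125,0,0.9,0,0,-0.172,0,0.9,0,0,-0.172,0]
}}

```text
time_s: 17.75
ee_pos: [0.6754, -0.1442, 0.3127]
eef_rot: [3.142, 0.0, 1.528]
force: [-1.3, -1.8, 2.6]
grip_width: 0.0178
```

Run:
```python
from h import *
o=sensors.get_obs();print(o["ee_pos"],o["eef_rot"],o["grip_width"],o["time_s"],o["force"],o["moment"])
P=vision.camera_params("wrist");im=vision.camera("wrist");cv2.imwrite("pics/w11.png",im)
cv2.imwrite("pics/s11.png",cv2.resize(vision.camera("scene")[60:260,180:450],(800,592),interpolation=cv2.INTER_CUBIC))
```

```text
[ 0.67537159 -0.14418576  0.3126846 ] [3.14156304e+00 2.22414168e-04 1.52819827e+00] 0.01783681329114336 17.75 [-1.26277665 -1.7838669   2.6320199 ] [-0.42248088  0.18279082  0.05732503]
```

View pics/w11.png

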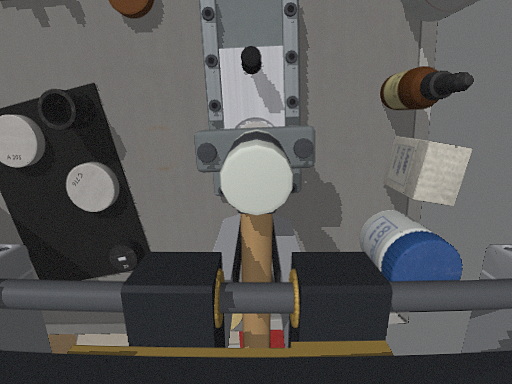

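View pics/s11.png

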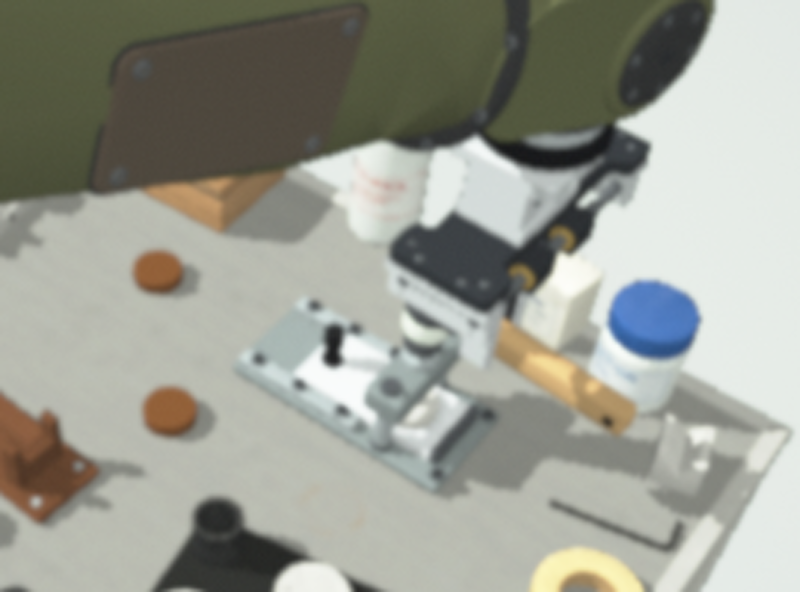

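>>> {"fn": "arm_command", "kwargs": {
  "plan": [0.9,0,0,0.07,0,0.9,0,0,0.16,0,0.9,-0.04,0.06,0.2,0,0.9,-0.1,0.15,0.2,0,0.9,-0.16,0.25,0.2,0,0.9,-0.22,0.34,0.2,0,0.9,-0.28,0.43,0.2,0,0.9,-0.34,0.52,0.2,0,0.9,-0.4,0.61,0.2,0,0.9,-0.45,0.7,0.15,0,0.9,-0.504,0.78,0.1,0,0.9,-0.504,0.78,0.02,0,0.9,-0.504,0.78,-0.03,0,0.9,-0.504,0.78,-0.03,0]
}}

```text
time_s: 19.25
ee_pos: [0.4731, 0.1683, 0.2997]
eef_rot: [-3.138, 0.001, 1.529]
force: [0.5, -0.8, -3.1]
grip_width: 0.0173
```

Run:
```python
from h import *
o=sensors.get_obs();print(o["ee_pos"],o["eef_rot"],o["grip_width"],o["time_s"],o["force"],o["moment"])
P=vision.camera_params("wrist");im=vision.camera("wrist");cv2.imwrite("pics/w12.png",im)
cv2.imwrite("pics/s12.png",cv2.resize(vision.camera("scene")[110:260,100:280],(720,600),interpolation=cv2.INTER_CUBIC))
```

```text
[0.47312303 0.16829324 0.29968965] [-3.13761285e+00  1.19742323e-03  1.52921368e+00] 0.017337525343586943 19.25 [ 0.46888888 -0.75080081 -3.09186515] [-0.21254297  0.06379563 -0.02837781]
```

View pics/w12.png

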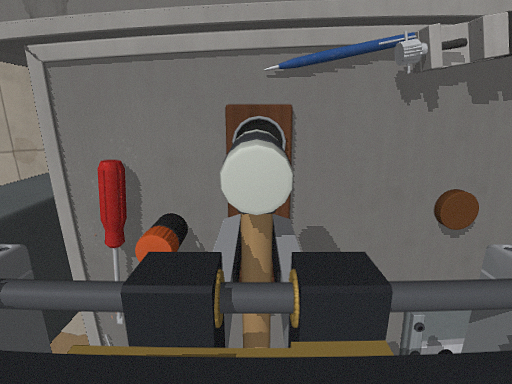

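View pics/s12.png

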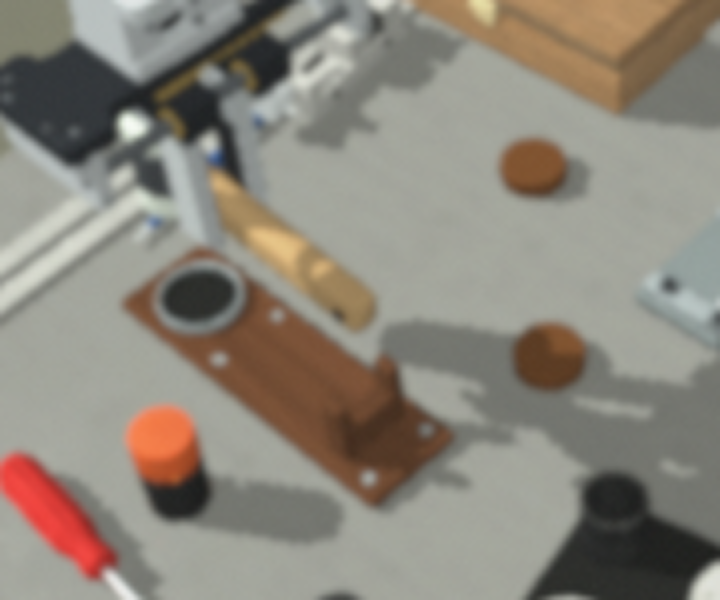

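>>> {"fn": "arm_command", "kwargs": {
  "plan": [0.9,0.002,0,-0.06,0,0.9,0.002,0,-0.11,0,0.9,0.002,0,-0.135,0,0.9,0.002,0,-0.155,0,0.9,0.002,0,-0.17,0,0.9,0.002,0,-0.185,0,0.9,0.002,0,-0.19,0],
  "newtons": 20
}}

```text
time_s: 20.05
ee_pos: [0.4746, 0.1681, 0.2256]
eef_rot: [3.141, -0.0, 1.529]
force: [-0.7, -0.1, -1.5]
grip_width: 0.0178
```

Run:
```python
from h import *
o=sensors.get_obs();print(o["ee_pos"],o["eef_rot"],o["grip_width"],o["time_s"],o["force"],o["moment"])
P=vision.camera_params("wrist");im=vision.camera("wrist");cv2.imwrite("pics/w13.png",im)
```

```text
[0.47464254 0.1681482  0.22556923] [ 3.14142173e+00 -7.58858108e-05  1.52859037e+00] 0.017751033205135172 20.05 [-0.7021012  -0.11313754 -1.52959329] [-0.13781146  0.1112108  -0.00336642]
```

View pics/w13.png

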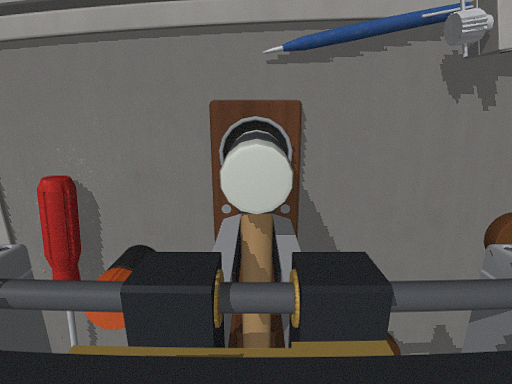

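>>> {"fn": "arm_command", "kwargs": {
  "plan": [0.9,0,0,-0.004,0,0.9,0,0,-0.007,0,0.9,0,0,-0.007,0,0.2,0,0,-0.007,0,0.2,0,0,-0.007,0,0.2,0,0,-0.007,0],
  "newtons": 3
}}

```text
time_s: 20.7
ee_pos: [0.4746, 0.1682, 0.223]
eef_rot: [3.141, -0.0, 1.529]
force: [0.7, -0.1, -0.5]
grip_width: 0.0365
```

Run:
```python
from h import *
o=sensors.get_obs();print(o["ee_pos"],o["eef_rot"],o["grip_width"],o["time_s"],o["force"],o["moment"])
P=vision.camera_params("wrist");im=vision.camera("wrist");cv2.imwrite("pics/w14.png",im)
f=lambda r,c,z=.074:onz(P,(r,c),z).round(4)
print(f(171.5,257))
```

```text
[0.47460721 0.16817917 0.22299245] [ 3.14129919e+00 -1.79584093e-04  1.52862260e+00] 0.03652516886634421 20.7 [ 0.74967256 -0.05989063 -0.47700371] [-0.04372062  0.08201099  0.00476198]
[0.4774 0.2162 0.074 ]
```

View pics/w14.png

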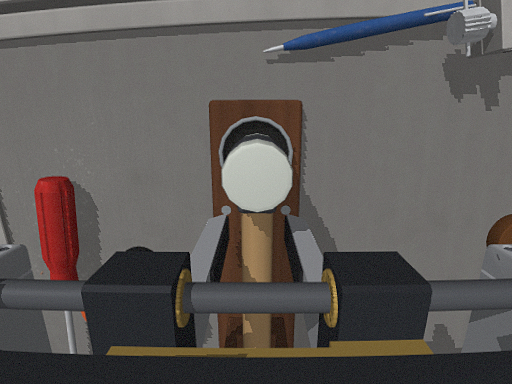

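>>> {"fn": "arm_command", "kwargs": {
  "plan": [-0.1,0,0,0.05,0,-0.28,0,0,0.15,0,-0.28,0,0.05,0.25,0,-0.28,0.006,0.1,0.25,0,-0.28,0.006,0.1,0.25,0,-0.28,0.006,0.1,0.25,0]
}}

```text
time_s: 21.35
ee_pos: [0.4767, 0.208, 0.3222]
eef_rot: [-3.141, 0.001, 1.529]
force: [-0.4, -0.8, -0.3]
grip_width: 0.06
```

Run:
```python
from h import *
o=sensors.get_obs();print(o["ee_pos"],o["eef_rot"],o["grip_width"],o["time_s"],o["force"])
P=vision.camera_params("wrist");im=vision.camera("wrist");cv2.imwrite("pics/w15.png",im)
cv2.imwrite("pics/s15.png",cv2.resize(vision.camera("scene")[110:260,100:280],(720,600),interpolation=cv2.INTER_CUBIC))
for n in("mallet_head","stand_pad"):
  for c in("wrist","scene"):
    for q in vision.pinpoint(n,c)[:1]: print(n,c,q["at"],q["confidence"],onz(vision.camera_params(c),q["at"],.042 if n[0]=="m" else .01))
```

```text
[0.47673346 0.20795975 0.32221824] [-3.14052018e+00  5.36467504e-04  1.52931064e+00] 0.05997038324285768 21.35 [-0.39820459 -0.78678141 -0.2806762 ]
mallet_head wrist [190.2, 254.7] 0.93 [0.47571999 0.2132937  0.042     ]
mallet_head scene [175.6, 148.4] 0.74 [0.47549527 0.21045996 0.042     ]
stand_pad wrist [186.1, 259.7] 0.83 [0.48074212 0.20936813 0.01      ]
stand_pad scene [183.4, 148.7] 0.56 [0.47592495 0.21798859 0.01      ]
```

View pics/w15.png

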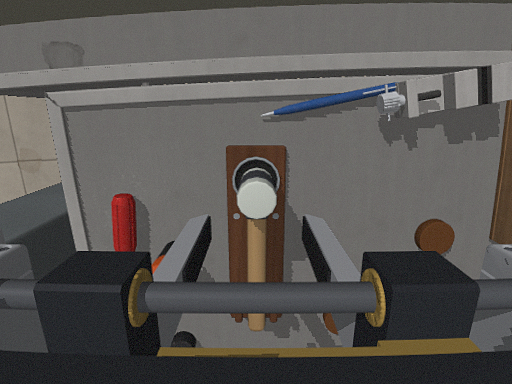

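View pics/s15.png

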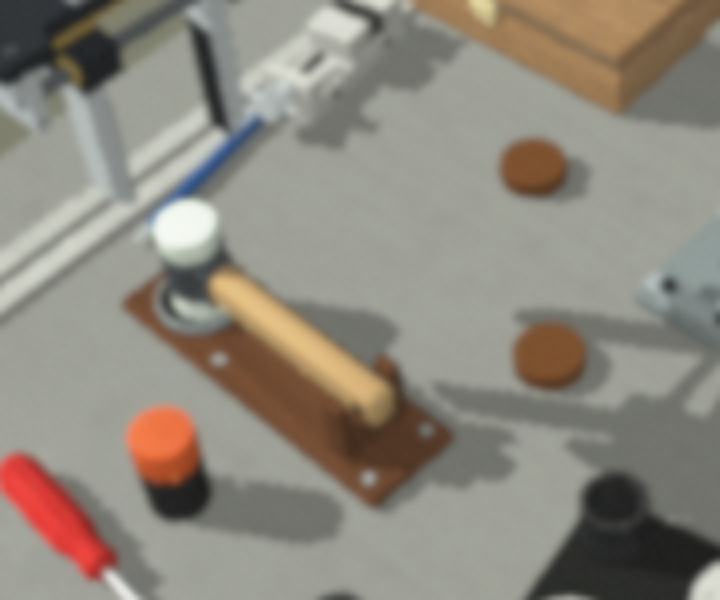

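Run:
```python
from h import *
P=vision.camera_params("wrist");im=cv2.imread("pics/w15.png")
cv2.imwrite("pics/w15z.png",cv2.resize(im[135:235,215:300],(510,600),interpolation=cv2.INTER_CUBIC))
```

```text
(no output)
```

View pics/w15z.png

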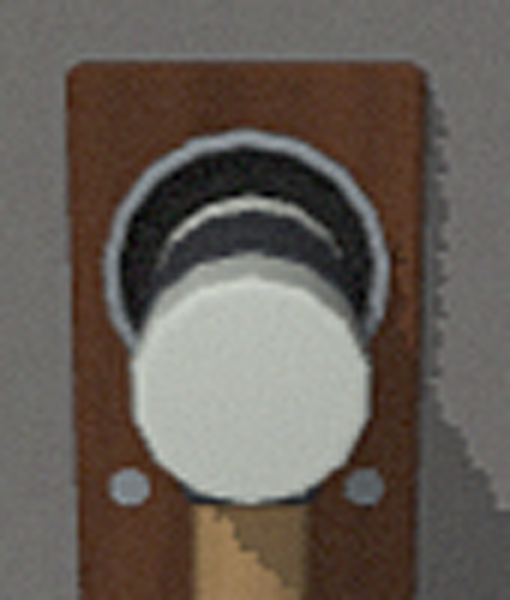

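Run:
```python
from h import *
P=vision.camera_params("wrist")
f=lambda x,y,z:onz(P,(135+y/6-.4,215+x/6-.4),z).round(4)
print("head top T,B,L,R",f(251,276,.074),f(251,502,.074),f(132,388,.074),f(371,388,.074))
print("rim outer T, L,R",f(247,131,.014),f(104,270,.014),f(389,270,.014),"inner T",f(247,147,.014))
print("stand",f(70,65,.008),f(425,65,.008))
print("bottom far edge of head?",f(250,197,.026),f(250,197,.01))
```

```text
head top T,B,L,R [0.4783 0.2295 0.074 ] [0.4769 0.1975 0.074 ] [0.4615 0.2146 0.074 ] [0.494  0.2133 0.074 ]
rim outer T, L,R [0.4781 0.2409 0.014 ] [0.4529 0.2184 0.014 ] [0.5011 0.2164 0.014 ] inner T [0.478  0.2383 0.014 ]
stand [0.4488 0.2525 0.008 ] [0.5084 0.25   0.008 ]
bottom far edge of head? [0.4782 0.2319 0.026 ] [0.4781 0.2291 0.01  ]
```

>>> {"fn": "arm_command", "kwargs": {
  "plan": [-0.28,0.002,0.014,-0.05,0,-0.28,0.002,0.014,-0.13,0,-0.28,0.002,0.014,-0.2,0,-0.28,0.002,0.014,-0.22,0,-0.28,0.002,0.014,-0.22,0,0.9,0.002,0.014,-0.22,0,0.9,0.002,0.014,-0.22,0,0.9,0.002,0.014,-0.22,0,0.9,0.002,0.014,-0.22,0],
  "newtons": 60
}}

```text
time_s: 22.55
ee_pos: [0.4779, 0.2138, 0.2356]
eef_rot: [3.141, -0.001, 1.529]
force: [-0.9, 0.4, 5.5]
grip_width: 0.0338
```

Run:
```python
from h import *
o=sensors.get_obs();print(o["ee_pos"],o["eef_rot"],o["grip_width"],o["time_s"],o["force"])
P=vision.camera_params("wrist");im=vision.camera("wrist");cv2.imwrite("pics/w16.png",im)
```

```text
[0.47786078 0.21378258 0.23562561] [ 3.14058939e+00 -5.59898306e-04  1.52850984e+00] 0.03378445555051816 22.55 [-0.89080684  0.37948772  5.4965549 ]
```

View pics/w16.png

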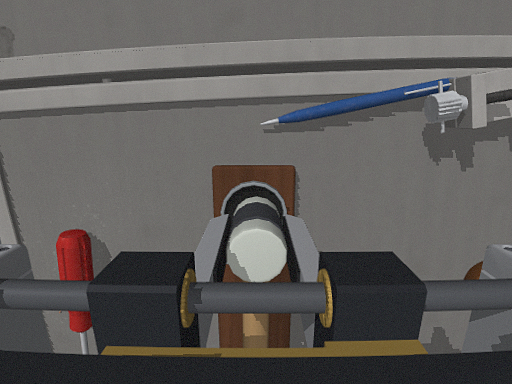

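>>> {"fn": "arm_command", "kwargs": {
  "plan": [0.9,0,0,0.04,0,0.9,0,0,0.13,0,0.9,0,0,0.22,0,0.9,0,0,0.31,0,0.9,0.06,-0.09,0.37,0,0.9,0.12,-0.18,0.396,0,0.9,0.18,-0.27,0.396,0,0.9,0.23,-0.36,0.396,0,0.9,0.29,-0.45,0.396,0,0.9,0.35,-0.54,0.396,0,0.9,0.41,-0.63,0.396,0,0.9,0.46,-0.71,0.396,0,0.9,0.499,-0.774,0.396,0,0.9,0.499,-0.774,0.396,0,0.9,0.499,-0.774,0.396,0,0.9,0.499,-0.774,0.396,0]
}}

```text
time_s: 24.2
ee_pos: [0.6772, -0.0951, 0.393]
eef_rot: [-3.141, -0.0, 1.529]
force: [0.3, -1.0, -3.8]
grip_width: 0.034
```

Run:
```python
from h import *
o=sensors.get_obs();print(o["ee_pos"],o["eef_rot"],o["grip_width"],o["time_s"],o["force"],o["moment"])
P=vision.camera_params("wrist");im=vision.camera("wrist");cv2.imwrite("pics/w17.png",im)
cv2.imwrite("pics/s17.png",cv2.resize(vision.camera("scene")[60:260,180:450],(800,592),interpolation=cv2.INTER_CUBIC))
```

```text
[ 0.67715278 -0.09508572  0.393038  ] [-3.14094579e+00 -2.69492270e-04  1.52926209e+00] 0.03402620589477021 24.2 [ 0.28828485 -1.02439834 -3.77588262] [0.04434248 0.00418937 0.06241113]
```

View pics/w17.png

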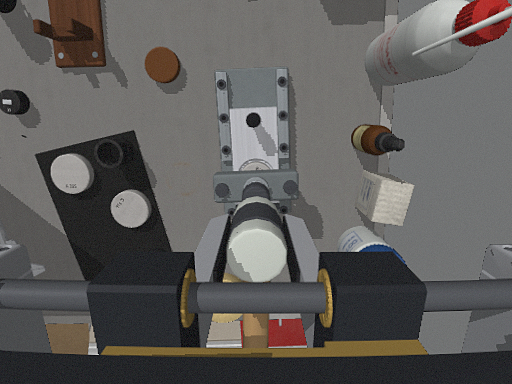

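View pics/s17.png

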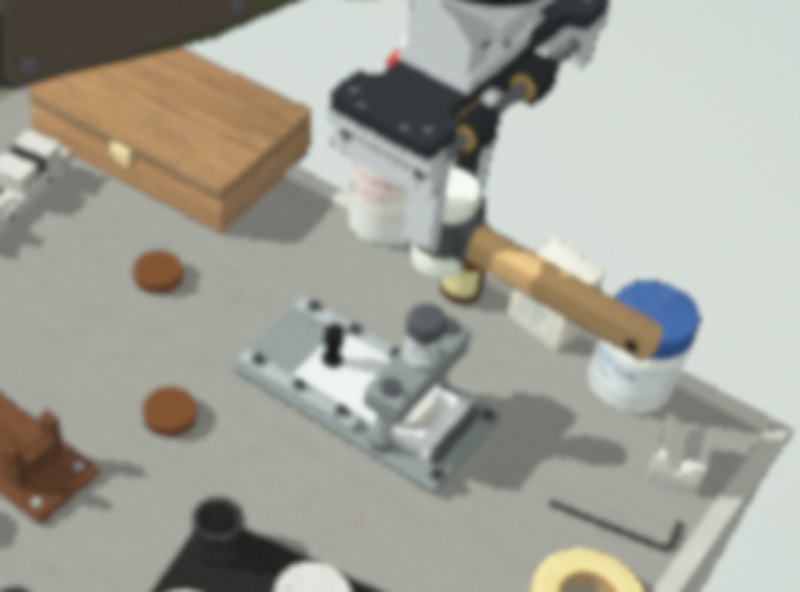

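>>> {"fn": "arm_command", "kwargs": {
  "plan": [0.9,0,0,-0.05,0,0.9,0,0,-0.105,0,0.9,0,0,-0.16,0,0.9,0,0,-0.162,0]
}}

```text
time_s: 24.7
ee_pos: [0.6772, -0.095, 0.3277]
eef_rot: [-3.141, -0.0, 1.53]
force: [-3.0, 0.2, 4.0]
grip_width: 0.0339
```

>>> {"fn": "arm_command", "kwargs": {
  "plan": [0.9,0,0,-0.003,0,0.9,0,0,-0.003,0]
}}

```text
time_s: 24.9
ee_pos: [0.6773, -0.0953, 0.3281]
eef_rot: [3.141, -0.0, 1.529]
force: [-1.2, 1.8, 1.6]
grip_width: 0.0337
```

>>> {"fn": "arm_command", "kwargs": {
  "plan": [0.9,0,0,-0.003,0,0.9,0,0,-0.003,0]
}}

```text
time_s: 25.1
ee_pos: [0.6774, -0.0956, 0.3268]
eef_rot: [3.141, -0.0, 1.529]
force: [-1.7, 3.4, 4.3]
grip_width: 0.0341
```

>>> {"fn": "arm_command", "kwargs": {
  "plan": [0.9,0,0,-0.003,0,0.9,0,0,-0.003,0]
}}

```text
time_s: 25.3
ee_pos: [0.6774, -0.0956, 0.3265]
eef_rot: [3.14, -0.0, 1.529]
force: [-5.7, 2.9, 12.2]
grip_width: 0.034
```

>>> {"fn": "arm_command", "kwargs": {
  "plan": [0.9,0,0,-0.003,0,0.9,0,0,-0.003,0]
}}

```text
time_s: 25.5
ee_pos: [0.6773, -0.0956, 0.3263]
eef_rot: [3.139, -0.0, 1.529]
force: [-8.2, 4.0, 18.3]
grip_width: 0.0339
```

>>> {"fn": "arm_command", "kwargs": {
  "plan": [0.9,0,0,0.05,0,0.9,0,0,0.1,0,0.9,0,0,0.1,0,0.9,0,0,0.1,0,0.9,0,0,0.055,0,0.9,0,0,0.004,0,0.9,0,0,0,0,0.9,0,0,-0.001,0]
}}

```text
time_s: 26.3
ee_pos: [0.6776, -0.0959, 0.3233]
eef_rot: [3.14, 0.0, 1.529]
force: [1.5, 1.1, 8.7]
grip_width: 0.034
```

Run:
```python
from h import *
o=sensors.get_obs();print(o["ee_pos"],o["eef_rot"],o["grip_width"],o["time_s"],o["force"])
im=vision.camera("wrist");cv2.imwrite("pics/w18.png",im)
cv2.imwrite("pics/s18.png",cv2.resize(vision.camera("scene")[60:260,180:450],(800,592),interpolation=cv2.INTER_CUBIC))
```

```text
[ 0.67755833 -0.09589869  0.32332889] [3.13959839e+00 4.07742286e-04 1.52866604e+00] 0.034001517469061965 26.3 [1.48242518 1.08977212 8.69046303]
```

View pics/w18.png

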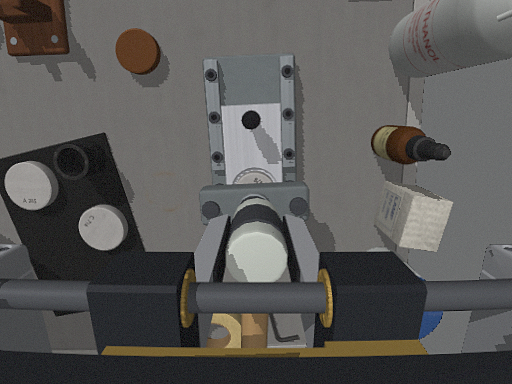

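View pics/s18.png

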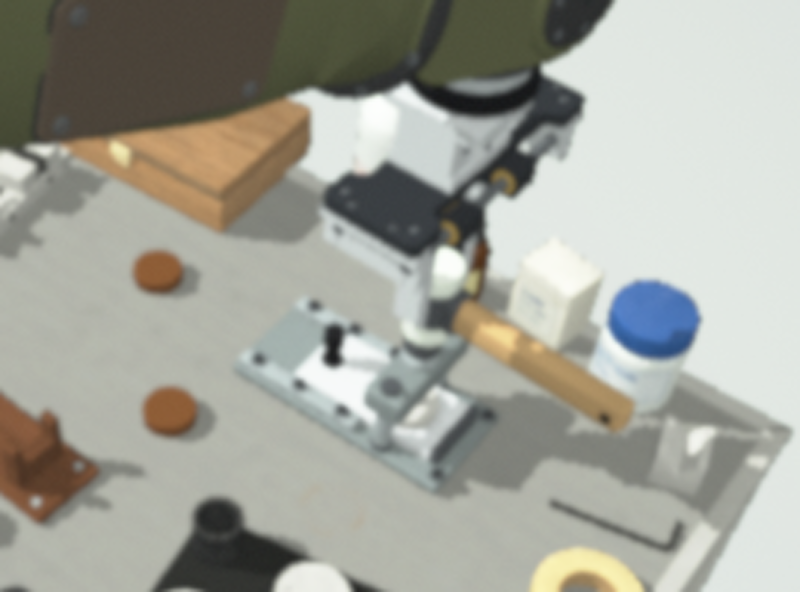

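>>> {"fn": "arm_command", "kwargs": {
  "plan": [0.9,0,0,0.05,0,0.9,0,0,0.14,0,0.9,0,0,0.175,0,0.9,-0.06,0.09,0.175,0,0.9,-0.12,0.18,0.175,0,0.9,-0.18,0.27,0.175,0,0.9,-0.23,0.36,0.175,0,0.9,-0.29,0.45,0.175,0,0.9,-0.35,0.54,0.175,0,0.9,-0.41,0.63,0.175,0,0.9,-0.46,0.71,0.12,0,0.9,-0.5,0.778,0.04,0,0.9,-0.5,0.778,-0.033,0,0.9,-0.5,0.778,-0.033,0,0.9,-0.5,0.778,-0.033,0]
}}

```text
time_s: 27.9
ee_pos: [0.4776, 0.2151, 0.31]
eef_rot: [-3.141, 0.0, 1.528]
force: [0.2, -0.3, -2.5]
grip_width: 0.0337
```

Run:
```python
from h import *
o=sensors.get_obs();print(o["ee_pos"],o["eef_rot"],o["grip_width"],o["time_s"],o["force"])
im=vision.camera("wrist");cv2.imwrite("pics/w19.png",im)
cv2.imwrite("pics/s19.png",cv2.resize(vision.camera("scene")[110:260,100:280],(720,600),interpolation=cv2.INTER_CUBIC))
```

```text
[0.47762468 0.21507409 0.30996256] [-3.14068909e+00  4.55050566e-04  1.52827374e+00] 0.03371097661354365 27.9 [ 0.18338412 -0.27436221 -2.51018602]
```

View pics/w19.png

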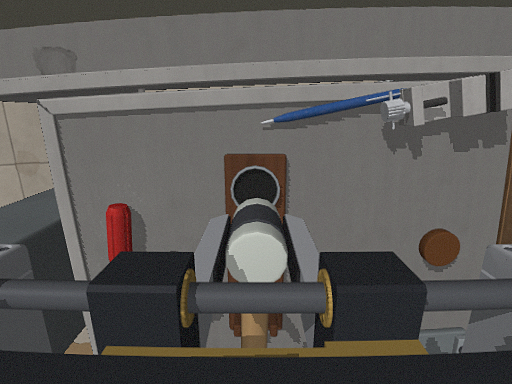

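View pics/s19.png

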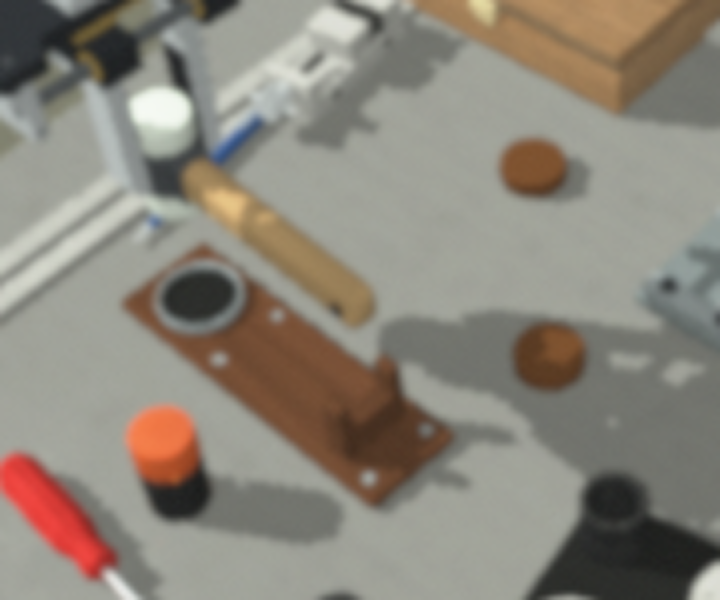

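Run:
```python
from h import *
P=vision.camera_params("wrist");im=cv2.imread("pics/w19.png")
hsv=cv2.cvtColor(im,cv2.COLOR_BGR2HSV).astype(int)
cv2.imwrite("pics/w19z.png",cv2.resize(im[150:350,205:305],(300,600),interpolation=cv2.INTER_CUBIC))
for r in(312,316,320,325,330,335,340,344):
    row=hsv[r,215:295];m=(row[:,2]>85)&(row[:,1]>90)&(row[:,0]<25);x=np.where(m)[0]+215
    if len(x): print(r,x.min(),x.max(),onz(P,(r,x.min()-.5),.13).round(4),onz(P,(r,x.max()+.5),.13).round(4))
# rim & stand
```

```text
316 241 266 [0.4662 0.1626 0.13  ] [0.483  0.1619 0.13  ]
320 241 266 [0.466  0.1596 0.13  ] [0.4829 0.1588 0.13  ]
325 241 266 [0.4658 0.1557 0.13  ] [0.4828 0.1549 0.13  ]
330 241 265 [0.4656 0.1517 0.13  ] [0.482 0.151 0.13 ]
335 242 265 [0.466  0.1477 0.13  ] [0.4819 0.147  0.13  ]
340 242 265 [0.4658 0.1437 0.13  ] [0.4817 0.143  0.13  ]
344 242 265 [0.4656 0.1404 0.13  ] [0.4816 0.1397 0.13  ]
```

View pics/w19z.png

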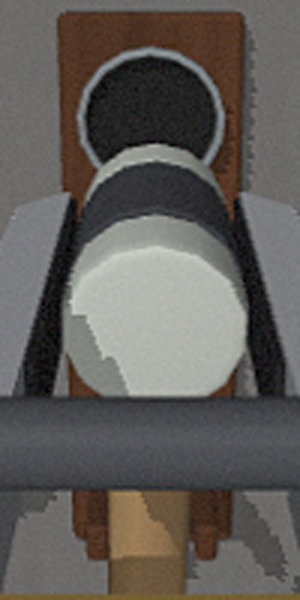

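Run:
```python
from h import *
P=vision.camera_params("wrist")
f=lambda x,y,z:onz(P,(150+y/3-.3,205+x/3-.3),z).round(4)
print("rim outer T L R",f(150,47,.014),f(78,117,.014),f(223,117,.014))
b=.310-.2222
print("head bottom far",f(157,143,b),"top L R",f(64,312,b+.064),f(246,312,b+.064),"T,B",f(155,248,b+.064),f(155,397,b+.064))
```

```text
rim outer T L R [0.4785 0.2413 0.014 ] [0.4539 0.2192 0.014 ] [0.5013 0.2172 0.014 ]
head bottom far [0.4799 0.23   0.0878] top L R [0.4629 0.2182 0.1518] [0.4946 0.2168 0.1518] T,B [0.4793 0.2295 0.1518] [0.478  0.2007 0.1518]
```

>>> {"fn": "arm_command", "kwargs": {
  "plan": [0.9,-0.002,0.005,-0.06,0,0.9,-0.002,0.005,-0.12,0,0.9,-0.002,0.005,-0.16,0,0.9,-0.002,0.005,-0.18,0,0.9,-0.002,0.005,-0.188,0,0.9,-0.002,0.005,-0.188,0]
}}

```text
time_s: 28.6
ee_pos: [0.4769, 0.2172, 0.2355]
eef_rot: [3.141, -0.0, 1.528]
force: [0.2, 0.1, -2.3]
grip_width: 0.0338
```

>>> {"fn": "arm_command", "kwargs": {
  "plan": [0.9,0,0,-0.004,0,0.9,0,0,-0.004,0]
}}

```text
time_s: 28.8
ee_pos: [0.4767, 0.2173, 0.2338]
eef_rot: [3.141, -0.0, 1.528]
force: [-0.6, 0.3, -3.5]
grip_width: 0.0342
```

>>> {"fn": "arm_command", "kwargs": {
  "plan": [0.9,0,0,-0.004,0,0.9,0,0,-0.004,0]
}}

```text
time_s: 29.0
ee_pos: [0.4766, 0.2173, 0.2317]
eef_rot: [3.141, -0.0, 1.529]
force: [0.3, 0.5, -2.6]
grip_width: 0.0342
```

>>> {"fn": "arm_command", "kwargs": {
  "plan": [0.9,0,0,-0.003,0,0.9,0,0,-0.003,0]
}}

```text
time_s: 29.2
ee_pos: [0.4766, 0.2174, 0.2315]
eef_rot: [3.141, -0.0, 1.529]
force: [-4.4, -1.5, 10.6]
grip_width: 0.034
```

Run:
```python
from h import *
o=sensors.get_obs();print(o["ee_pos"],o["force"],o["moment"],o["time_s"])
cv2.imwrite("pics/w20.png",vision.camera("wrist"))
cv2.imwrite("pics/s20.png",cv2.resize(vision.camera("scene")[110:260,100:280],(720,600),interpolation=cv2.INTER_CUBIC))
```

```text
[0.47664768 0.21741804 0.2314579 ] [-4.41452091 -1.47332828 10.6174951 ] [-0.47680168  1.09859237 -0.03091046] 29.2
```

View pics/s20.png

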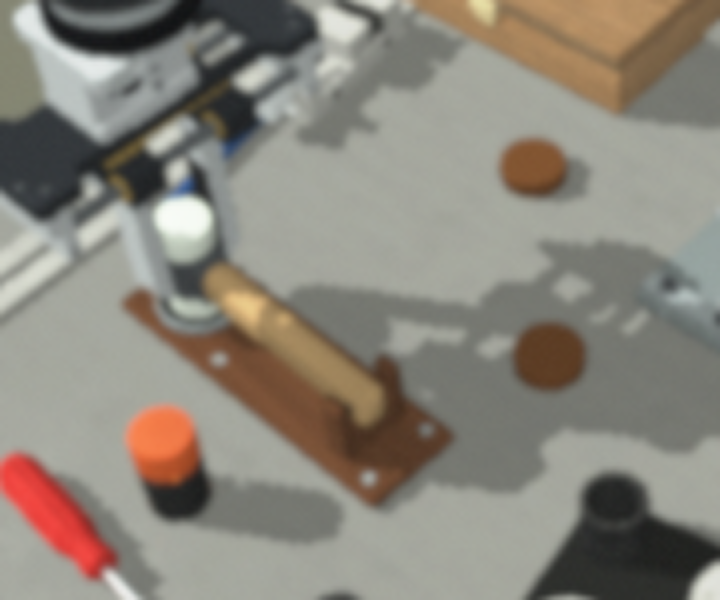

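View pics/w20.png

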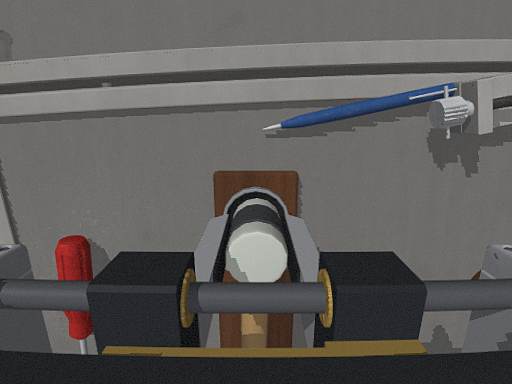

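>>> {"fn": "arm_command", "kwargs": {
  "plan": [0.9,0,0,0.002,0,0,0,0,0.002,0,-0.28,0,0,0.002,0,-0.28,0,0,0.002,0,-0.28,0,0,0.002,0,-0.28,0,0,0.06,0,-0.28,0,0,0.16,0,-0.28,0,-0.05,0.26,0,-0.28,0,-0.12,0.34,0,-0.28,0,-0.12,0.34,0,-0.28,0,-0.12,0.34,0],
  "newtons": 10
}}

```text
time_s: 30.4
ee_pos: [0.4765, 0.169, 0.3667]
eef_rot: [3.141, -0.0, 1.528]
force: [0.2, 0.5, -0.1]
grip_width: 0.0604
```

Run:
```python
from h import *
o=sensors.get_obs();print(o["ee_pos"],o["force"],o["time_s"])
im=vision.camera("wrist");cv2.imwrite("pics/w21.png",im)
cv2.imwrite("pics/s21.png",cv2.resize(vision.camera("scene")[90:260,100:390],(800,469),interpolation=cv2.INTER_CUBIC))
cv2.imwrite("pics/t21.png",cv2.resize(vision.camera("top")[95:285,140:380],(757,599),interpolation=cv2.INTER_CUBIC))
```

```text
[0.47651383 0.16901983 0.36669706] [ 0.17262658  0.51496043 -0.05365167] 30.4
```

View pics/s21.png

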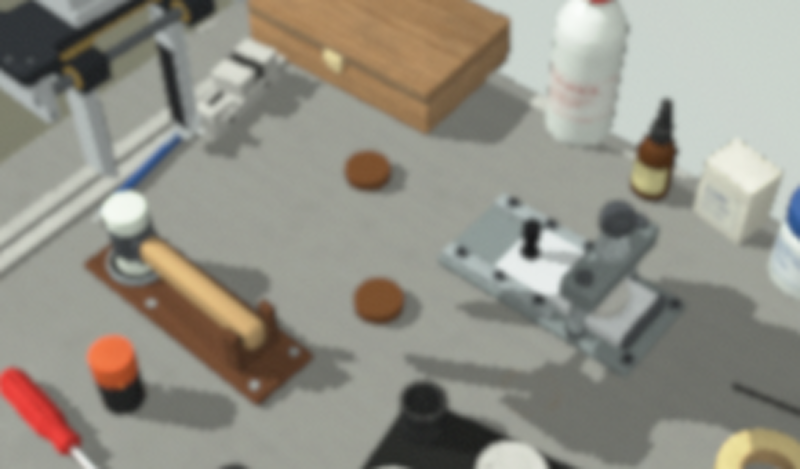

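View pics/w21.png

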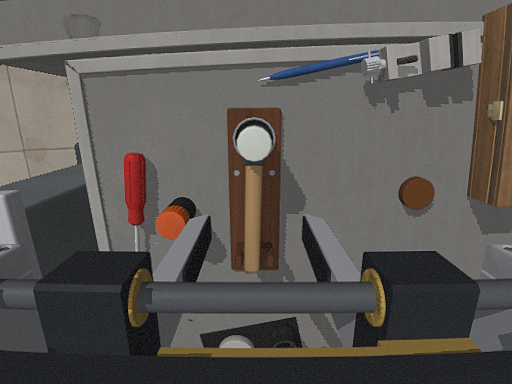

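View pics/t21.png

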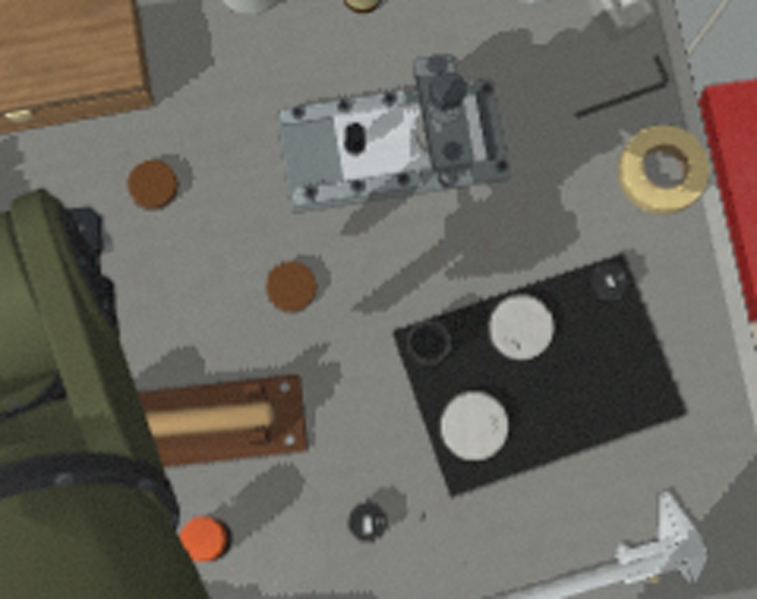

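Run:
```python
from h import *
P=vision.camera_params("wrist");im=cv2.imread("pics/w21.png")
f=lambda r,c,z:onz(P,(r,c),z).round(4)
print("head top c",f(143.5,255,.074)," T,B",f(124,255,.074),f(162.5,255,.074),"rim outer T",f(118.5,254,.014),"L R",f(138,233,.014),f(138,276,.014))
hsv=cv2.cvtColor(im,cv2.COLOR_BGR2HSV).astype(int)
for r in(180,200,220,240,260):
    row=hsv[r,225:290];m=(row[:,2]>120)&(row[:,1]>60)&(row[:,0]<25);x=np.where(m)[0]+225
    if len(x): print(r,(f(r,x.min()-.5,.054)+f(r,x.max()+.5,.054))/2)
```

```text
head top c [0.477  0.2174 0.074 ]  T,B [0.4778 0.235  0.074 ] [0.4763 0.1996 0.074 ] rim outer T [0.4765 0.2395 0.014 ] L R [0.4519 0.2191 0.014 ] [0.5003 0.2171 0.014 ]
180 [0.4727  0.17855 0.054  ]
200 [0.4702 0.1573 0.054 ]
220 [0.4697 0.1352 0.054 ]
240 [0.46865 0.1122  0.054  ]
260 [0.467   0.08835 0.054  ]
```

>>> {"fn": "arm_command", "kwargs": {
  "plan": [-0.28,0.1,-0.05,0.02,0,-0.28,0.2,-0.1,0.02,0,-0.28,0.3,-0.15,0.02,0,-0.28,0.4,-0.2,0.02,0,-0.28,0.5,-0.28,0.02,0,-0.28,0.5,-0.28,0.02,0,-0.28,0.5,-0.28,0.02,0,-0.28,0.5,-0.28,0.02,0]
}}

```text
time_s: 31.35
ee_pos: [0.6761, 0.0585, 0.3737]
eef_rot: [-3.14, -0.0, 1.53]
force: [-0.0, 0.0, 0.1]
grip_width: 0.0602
```

Run:
```python
from h import *
o=sensors.get_obs();print(o["ee_pos"],o["force"],o["time_s"])
im=vision.camera("wrist");cv2.imwrite("pics/w22.png",im);cv2.imwrite("pics/w22z.png",cv2.resize(im[160:320,190:320],(487,600),interpolation=cv2.INTER_CUBIC))
```

```text
[0.67609496 0.05845414 0.37373078] [-0.02777673  0.01316735  0.11363824] 31.35
```

View pics/w22z.png

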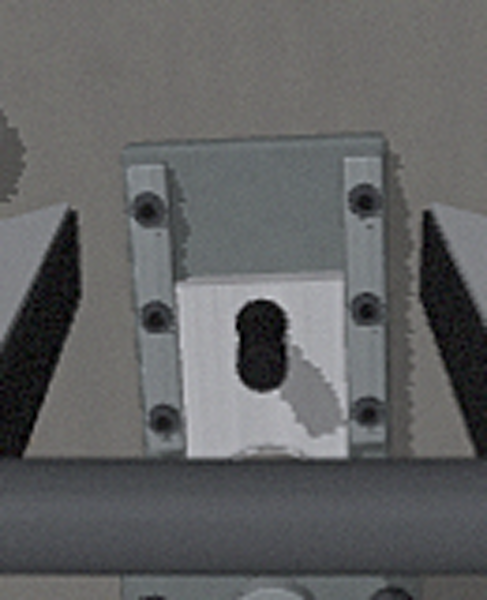

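Run:
```python
from h import *
P=vision.camera_params("wrist")
f=lambda x,y,z:onz(P,(160+y/3.75-.37,190+x/3.75-.37),z).round(4)
print("slide end",f(260,278,.02),"base end",f(260,143,.012),"knob top",f(261,321,.054))
for x,y in((148,209),(364,201),(156,318),(366,311),(163,421),(368,412)):print(f(x,y,.02))
for q in vision.pinpoint("punch_head","scene")[:2]: print(q["at"],q["confidence"])
vision.camera("scene")
for q in vision.pinpoint("punch_head","scene")[:2]: print(q["at"],q["confidence"])
```

```text
slide end [ 0.6767 -0.0101  0.02  ] base end [0.6784 0.0338 0.012 ] knob top [ 0.6767 -0.0096  0.054 ]
[0.6414 0.0154 0.02  ]
[0.7113 0.0153 0.02  ]
[ 0.6415 -0.023   0.02  ]
[ 0.7115 -0.0233  0.02  ]
[ 0.6415 -0.0615  0.02  ]
[ 0.7117 -0.0609  0.02  ]
[165.9, 324.9] 0.65
[161.8, 326.8] 0.58
[239.9, 253.3] 0.43
```

Run:
```python
from h import *
P=vision.camera_params("wrist")
f=lambda x,y,z:onz(P,(160+y/3.75-.37,190+x/3.75-.37),z).round(4)
print("knob top",f(261,367,.054),"end top edge",f(260,283,.02),"bottom of face at z.012",f(260,271,.012))
im=cv2.imread("pics/w22.png",0);print(im[226:250,252])
for k,r in enumerate(range(226,250)): print(r,im[r,250:262].mean().round(),onz(P,(r,256),.02)[1].round(4)) if r%1==0 and 228<r<242 else None
```

```text
knob top [ 0.6766 -0.0254  0.054 ] end top edge [ 0.6771 -0.0125  0.02  ] bottom of face at z.012 [ 0.6772 -0.0116  0.012 ]
[105 107 106 105 111 103 102 132 137 131 169 163 164 165 163 165 172 166
 153 159 158 157 160 167]
229 105.0 -0.0043
230 106.0 -0.0056
231 104.0 -0.0069
232 102.0 -0.0082
233 131.0 -0.0096
234 135.0 -0.0109
235 142.0 -0.0122
236 170.0 -0.0136
237 168.0 -0.0149
238 170.0 -0.0162
239 169.0 -0.0176
240 105.0 -0.0189
241 88.0 -0.0203
```

Run:
```python
from h import *
o=sensors.get_obs();print(o["joint_vel"].round(4),o["force"].round(2),o["time_s"]);print(job.hand_in())
```

```text
[-0.0059  0.0017 -0.0049  0.0003  0.0022 -0.0017] [-0.42 -0.4   0.24] 31.55
the job is handed in; nothing more can be done
None
```

I cancelled the smallest block (39 mm as measured, marked "B 478") and handed the job in at 31.6 s. No verdict came back.

**What I did:**
- I put the block in the nest and gripped the slide's knob to push it to its stop, where the side force rose to 14 N.
- The first blow, holding the mallet by its handle, let the handle turn in the grip. The force showed only the spring, so the punch probably did not reach the block.
- I put the mallet back, gripped it by its head, and struck the punch, then pressed down. The first blow ended at about 22 N on the punch. A second, faster blow ended at about 12 N, against the 7 N the spring needs. That blow also slid the head about 3 mm up in the fingers.
- I then stood the mallet back on its pad with the handle in the fork.

**Last checks:**
- **Block:** it lay flat and central in the nest before the push. Afterwards it is mostly hidden under the bridge, so I did not measure it again.
- **Slide:** it is home within about 1 mm of where it should be.
- **Mallet:** its head is about 1–2 mm from the pad's middle, and it is turned about 0.03 rad from the stand's axis.
- **Punch:** it looks up in the pictures. The trained network found its head where it was at the start, but with only 0.58–0.65 confidence.
- **Other things:** the other blocks, loupe, specimens and lens tube look unmoved in the top view.
- **Robot:** it was touching nothing when I handed in.

The punch's actual speed and travel could not be read directly. That it was a proper blow and that the punch reached the block are inferred from the commanded speed (about 0.2 m/s) and the forces. The wide scene and top cameras differed from the wrist camera by 4–8 mm in places, so I relied on the wrist camera and on contact.

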